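# Prise nested flowerpots out of a tilted stand and set each on its saucer

### The arm

A 6-joint arm with a two-finger parallel gripper is mounted at the origin on the work surface. World frame = base frame: x ahead of the robot, y to its left, z up, the work surface at z = 0. Lengths are in m, angles in rad, forces in N, time in s.
With the tool pointing down it reaches from about 0.325 to 0.9 m from the base axis. Payload 6.1 kg.
Tool frame: the origin (TCP) lies midway between the tips of the shut fingers; the grasp point (between the pads) lies 19 mm behind it; z points along the fingers, x is the direction in which the jaws open and shut, and the axes are right-handed (so a half turn about z gives the same grasp; the last joint's range is limited). The gripper opens to 87 mm and grips with 3 to 60 N. Pads are 19 mm wide; open, the fingers measure 117 mm over their backs; the gripper's body (75 mm by 190 mm) begins 51 mm behind the grasp point.
Start: joints at [1.14, 0.22, 1.526, -0, 1.395, -0.126], TCP at [0.188, 0.596, 0.223] pointing down, gripper open.
Joint ranges: [-2.98, 2.98], [-0.91, 2.08], [0.09, 2.57], [-1.24, 4.39], [0.2, 2.65], [-2.68, 2.68]. Speed limits (rad/s): [2.57, 2.57, 3.01, 3.14, 3.14, 3.14].

### API

Orientations are given as a unit quaternion [w, x, y, z].
In Python, from rig import get_obs, camera, camera_info, ticket gives the robot as it stands.
- The arm moves only by the tool move_arm, never from a script. Its argument "deltas" is a list of rows, each a list of 3 entries, a list of its own where there are three numbers: the shift along the tool's x, y, z in m, then the turn, a rotation vector about the tool's x, y, z in degrees, then the finger opening in m, from 0 to 0.087. In form: [[[dx, dy, dz], [ax, ay, az], fingers], ...]. A call has 1 to 5 rows; each row shifts and turns the commanded pose from where the row before left it, along the tool's axes as they then stand; what a row does not reach is not made up. A row lasts 1/8 s, in which the tool goes at most 62.5 mm and 10.7 degrees, less where a joint would pass 70% of its speed; a pose out of reach is approached as far as the arm can. A call is refused whole if a number of a shift passes 0.0625 or a number of a turn 10.7, either way. A call with a gripper value outside its range is refused whole. The fingers move at their own pace and stop on an object; the grip force is fixed at half the most. Time passes only in rows, so rows that do not move let the fingers close. It gives the time, the measured TCP pose, the force and the opening at its end, in the units of the state.
- get_obs(): the state, without advancing time (a new reading comes with each control period).
- camera(name): name is "scene" or "top"; returns the picture (420x560x3 uint8, blue, green, red); there is no depth.
- camera_info(name): a dict with "intrinsics" (3x3 intrinsics, pixels), "R" (3x3) and "t" (3): a world point X has camera coordinates R X + t. Camera axes: x right, y down, z forward; pixel columns grow to the right and rows downward; lengths in m; the calibration is good to about 2 mm. A picture is of the moment at which its call begins. camera_info takes no time and is no camera call.
- ticket.finish_job(): hands the job in, once; it reports no verdict.
The state is a dict: "time": time; "qpos": joint angles; "joint_vel": joint speeds; "joint_torque": joint torques, N m; "position": TCP position; "tool_rot": TCP orientation; "wrist_force": force on the tool from outside, world axes, zero at the start; "ft_torque": the same for the moment, N m; "finger_gap": finger opening in m.
Only numpy, scipy, OpenCV 4.12 (cv2) and the standard library are available. Lean on these libraries where they do the work, as an engineer would, in place of code of your own. Each camera call takes 0.05 s, during which the arm holds its last target. There are 200 camera calls.

### The job

Two clay-coloured pots are stuck one inside the other in the tilted stand. Work them apart and set them down upright (not dropped) on their saucers: the small pot on the smallest saucer, the medium pot on the middle-sized one, the largest saucer staying empty. Do not drag, lift or tip the stand, keep the saucers flat on the table roughly where they are, and leave everything else on the table alone.

Things in the scene. Friction and masses are not known exactly. Their poses are not given: they have to be found in the camera images.
- small_mid (a point): Small pot, clay-coloured hard resin, 140 g. Point on its axis, half-way up its 78 mm height; z along the axis to the open mouth. Rim band 68 mm across, 22 mm tall, bore 46 mm (wall 11 mm); body below tapers from 54 to 43 mm at the foot. At the start it sits in the medium pot, its band resting on that pot's rim, so only the band stands out. Leans 35 degrees.
- medium_mid (a point): Medium pot, same material, 280 g. Point on its axis, half-way up its 90 mm height; z along the axis to the mouth. Rim band 92 mm across, 24 mm tall, bore 62 mm (wall 15 mm); body tapers from 78 to 63 mm at the foot. Four springy ribs inside its mouth pinch the small pot. At the start it sits in the stand's cup, its band resting on the cup's rim. Leans 35 degrees.
- stand: Tilting display stand, 1.5 kg, loose on the table: round steel foot 176 mm across, 9 mm thick; two side uprights with black knobs (to 75 mm either side, 115 mm high); between them a zinc cup, rim 108 mm across, leaning 35 degrees. Origin: centre of the foot's underside, z up. The mouth leans to the stand's -x: the pull-out direction is (-0.574, 0, 0.819) in its frame.
- cup_mouth (a point): Centre of the cup's rim; z is the pull-out direction, y the stand's y. Four springy ribs in the cup grip the medium pot. Pulled straight, a pot lets go only at about 11 to 18 N, so the medium pot or the whole stand (held by its weight up to some 9 N) comes along. Turned 15 to 20 degrees to and fro about its axis while drawn out a few mm per turn, it comes at under 6 N. The grip ends after 30 mm; the bodies inside are 56 (small) and 66 mm (medium) long.
- saucer_a: Smallest saucer, clay-coloured, loose: flat floor 62 mm across, 5 mm thick; rim 78 mm across and 14 mm high. Origin: centre of the underside, z up.
- saucer_b: Middle-sized saucer, loose: flat floor 84 mm across, 5 mm thick; rim 100 mm across and 14 mm high. Origin: centre of the underside, z up.
- saucer_c: Largest saucer, loose: flat floor 108 mm across, 5 mm thick; rim 124 mm across and 14 mm high; it stays empty. Origin: centre of the underside, z up.
- secateurs: Secateurs lying flat, 190 mm long along x, 62 mm wide, 19 mm high; bystander. Origin near the middle, on the table.
- wire_cutters: Wire cutters lying flat, 190 mm long along x, 62 mm wide, 19 mm high; bystander. Origin near the middle, on the table.
- twine: Spool of twine standing upright, 60 mm across, 59 mm high; bystander. Origin: centre of the underside.
There are look-alikes about, which are no part of the job. Leave any pink or red look-alike of the stand alone.

How it is judged:
By the outcome, as a careful person would: the job done as asked, in the order asked, and still so for the second after the job is handed in, with the robot touching nothing.
It also fails if it takes over 69 s, if anything falls off the work surface, if the arm or the gripper's body presses on something with over 40 N, if the wrist force passes 120 N, or if a joint passes its speed limit or range.

## Working session

There is one attempt and no reset: what is moved stays moved. The work goes in short steps, Python scripts to look and compute and a tool call to move; the robot and the scene stay as the last step left them, time stands still between calls to the robot, and variables do not carry over. Pictures are saved under pics/ and viewed, about 8 in all and at most 12, crops included, and the job is handed in when it is done.

Besides the shell and the picture viewer there is one more tool, called after "Call:" as name([rows], argument=value, ...), one row to a line, values as JSON. move_arm: Moves the arm, as the interface text tells. Its arguments: {"type":"object","properties":{"deltas":{"type":"array"}},"required":["deltas"]}

```bash
ls; mkdir -p pics; python3 - <<'E'
from rig import get_obs,camera,camera_info
import cv2,numpy as np
o=get_obs();print(o)
for n in("scene","top"):
    im=camera(n);cv2.imwrite(f"pics/{n}0.png",im);print(n,camera_info(n))
E
```

```text
pics
{'time': 0.0, 'qpos': array([ 1.13987158e+00,  2.21167039e-01,  1.52762923e+00,  5.32064174e-06,
        1.39469199e+00, -1.26113758e-01]), 'joint_vel': array([-1.25631815e-03,  6.57149018e-05,  6.73532888e-04,  1.21103289e-03,
       -7.03165478e-04, -1.33415154e-03]), 'joint_torque': array([-5.00981878e-04, -4.94614685e+01, -3.87372100e+01,  6.98553817e-02,
        5.71883318e-02, -1.50178425e-04]), 'position': array([0.18731876, 0.59561692, 0.22146427]), 'tool_rot': array([ 4.57821055e-04,  8.06260693e-01,  5.91559631e-01, -8.29898769e-04]), 'wrist_force': array([ 0.06311792, -0.06207311, -0.52384291]), 'ft_torque': array([ 0.03014345, -0.06105399, -0.01147839]), 'finger_gap': 0.08727080594125601}
scene {'intrinsics': array([[477.62192819,   0.        , 281.83823776],
       [  0.        , 477.62192819, 205.71441977],
       [  0.        ,   0.        ,   1.        ]]), 'R': array([[-0.47038054,  0.88245507,  0.00389868],
       [ 0.66096046,  0.35523624, -0.66101322],
       [-0.58469942, -0.30835089, -0.75036412]]), 't': array([ 0.23538493, -0.22447723,  1.65258316])}
top {'intrinsics': array([[496.33950931,   0.        , 279.66508589],
       [  0.        , 496.33950931, 200.22848736],
       [  0.        ,   0.        ,   1.        ]]), 'R': array([[-0.01205436, -0.99989227,  0.00837513],
       [-0.98340983,  0.01033873, -0.18110277],
       [ 0.18099667, -0.01041926, -0.98342852]]), 't': array([-0.02589768,  0.46904925,  1.28640337])}
```

View pics/scene0.png

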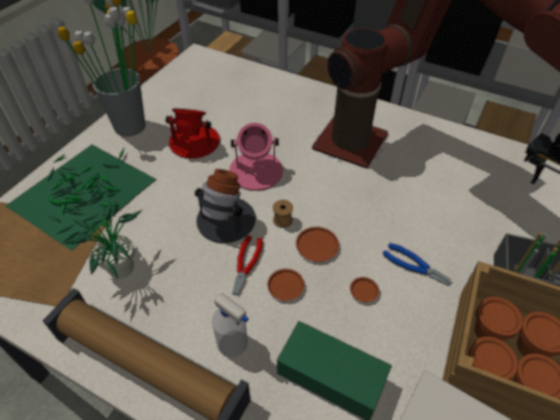

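View pics/top0.png

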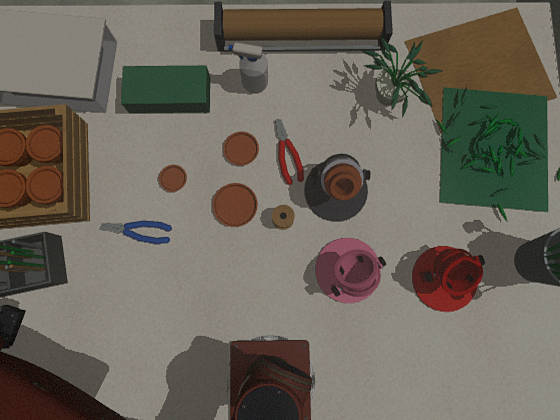

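The stand with the clay pots is at top (337,188). Saucers are a (172,178), b (240,148) and c (235,204). The pink and red stands at (348,270) and (448,278) are look-alikes, and so are the crate pots. I'll confirm with an enlarged crop.

```bash
python3 - <<'E'
import cv2,numpy as np
a=cv2.imread("pics/scene0.png")[150:250,170:280];b=cv2.imread("pics/top0.png")[140:230,290:385]
a=cv2.resize(a,None,fx=3.6,fy=3.6,interpolation=cv2.INTER_CUBIC);b=cv2.resize(b,None,fx=4,fy=4,interpolation=cv2.INTER_CUBIC)
b=cv2.copyMakeBorder(b,0,0,0,0,0)
o=np.zeros((360,396+380,3),np.uint8);o[:,:396]=a[:360];o[:,396:]=b
cv2.imwrite("pics/crop0.png",cv2.convertScaleAbs(o,alpha=1.8))
E
```

```text
(no output)
```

View pics/crop0.png

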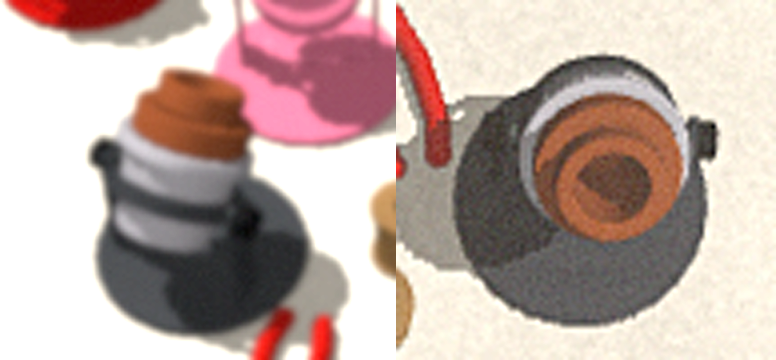

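The crop confirms the grey stand with the nested clay pots, leaning toward the robot. Next I'll fit silhouettes in both views to get poses.

```bash
cat > h.py <<'E'
import numpy as np,cv2
from scipy.optimize import minimize
from rig import camera_info
def proj(n,X):
    c=camera_info(n);p=(np.asarray(X)@c["R"].T+c["t"])@np.array(c["intrinsics"]).T;return p[:,:2]/p[:,2:]
def ray(n,uv,z):
    c=camera_info(n);d=c["R"].T@np.linalg.inv(c["intrinsics"])@[*uv,1];o=-c["R"].T@c["t"];return o+d*(z-o[2])/d[2]
T=np.linspace(0,2*np.pi,60)
def circ(c,ax,r):
    ax=ax/np.linalg.norm(ax);a=np.cross(ax,[.3,.9,.1]);a/=np.linalg.norm(a);b=np.cross(ax,a)
    return c+r*(np.cos(T)[:,None]*a+np.sin(T)[:,None]*b)
def clay(im):
    b,g,r=[im[...,i].astype(float) for i in range(3)]
    return ((r>1.5*g)&(r>1.8*b)&(r>45)&(g>1.12*b)).astype(np.uint8)
def hullmask(n,groups,S=4,shape=(420,560)):
    m=np.zeros((shape[0]*S,shape[1]*S),np.uint8)
    for X in groups:
        h=cv2.convexHull(((proj(n,X)+.5)*S).astype(np.int32));cv2.fillConvexPoly(m,h,1)
    return cv2.resize(m.astype(np.float32),(shape[1],shape[0]),interpolation=cv2.INTER_AREA)
def fit(masks,model,x0,step):
    f=lambda p:sum(np.abs(hullmask(n,model(p))-m).sum() for n,m in masks.items())
    sx=np.vstack([x0]+[np.array(x0)+np.eye(len(x0))[i]*step[i] for i in range(len(x0))])
    r=minimize(f,x0,method="Nelder-Mead",options=dict(initial_simplex=sx,maxiter=400,xatol=1e-4,fatol=.1));return r.x,r.fun
def comp(im,uv):
    k,l,s,c=cv2.connectedComponentsWithStats(clay(im));u,v=uv;return (l==l[v,u]).astype(np.float32),s[l[v,u]]
E
python3 - <<'E'
from h import *
A=cv2.imread("pics/scene0.png");B=cv2.imread("pics/top0.png")
for nm,r,us,ut in(("a",.039,(365,290),(172,178)),("b",.05,(286,285),(240,148)),("c",.062,(318,245),(235,204))):
    for s in({"scene":comp(A,us)[0],"top":comp(B,ut)[0]},{"top":comp(B,ut)[0]},{"scene":comp(A,us)[0]}):
        x0=ray("top",ut,.01)[:2]
        g=lambda p:[np.vstack([circ(np.array([p[0],p[1],.014]),np.array([0,0,1.]),r),circ(np.array([p[0],p[1],.002]),np.array([0,0,1.]),r-.006)])]
        print(nm,list(s),*fit(s,g,x0,[.01,.01]),[m.sum() for m in s.values()])
ms={"scene":comp(A,(222,185))[0],"top":comp(B,(330,183))[0]}
print([ (m.sum(),np.argwhere(m).min(0),np.argwhere(m).max(0)) for m in ms.values()])
x0=np.r_[ray("top",(344,187),.17),0]
def model(p):
    a=np.array([-.574*np.cos(p[3]),-.574*np.sin(p[3]),.819]);m=p[:3]  # m: small mouth centre
    return [np.vstack([circ(m,a,.034),circ(m-.022*a,a,.034)]),np.vstack([circ(m-.022*a,a,.046),circ(m-.046*a,a,.046)])]
for s in(ms,{"top":ms["top"]},{"scene":ms["scene"]}): 
  for y in(-.5,.5):print(fit(s,model,np.r_[x0[:3],y],[.02,.02,.02,.3]))
def gray(im,n):return None
print("foot centre guess",ray("top",((454+707)/2/4+290-99,(0+325)/4+140),.009))
print("foot L,R,bottom",[ray("top",(290+(u-396)/4,140+v/4),.009) for u,v in((454,198),(707,195),(580,325))])
print("knob top",[ray("top",(290+(704-396)/4,140+138/4),z) for z in(.1,.107)],"scene",[ray("scene",(170+u/3.6,150+v/3.6),.105) for u,v in((103,156),(246,217))])
print("pink foot",ray("top",(348,270),.009),"pink rim",ray("top",(364,265),.13),"twine",ray("top",(283,216),.059))
E
```

```text
a ['scene', 'top'] [0.54061921 0.26364247] 200.4375 [np.float32(515.0), np.float32(529.0)]
a ['top'] [0.54058641 0.2636646 ] 93.1875 [np.float32(529.0)]
a ['scene'] [0.53932933 0.26422739] 106.375 [np.float32(515.0)]
b ['scene', 'top'] [0.62312899 0.07523145] 259.375 [np.float32(849.0), np.float32(868.0)]
b ['top'] [0.62379658 0.07514482] 114.625 [np.float32(868.0)]
b ['scene'] [0.62238327 0.0756224 ] 141.6875 [np.float32(849.0)]
c ['scene', 'top'] [0.46372442 0.09169377] 303.1875 [np.float32(1094.0), np.float32(1461.0)]
c ['top'] [0.46352368 0.09169955] 144.5 [np.float32(1461.0)]
c ['scene'] [0.46077943 0.09185854] 153.8125 [np.float32(1094.0)]
[(np.float32(563.0), array([170, 207]), array([193, 238])), (np.float32(221756.0), array([0, 0]), array([419, 559]))]
(array([ 0.60878355, -0.0884088 ,  0.34494589,  0.45441566]), np.float64(220652.875))Traceback (most recent call last):
  File "<stdin>", line 15, in <module>
  File "h.py", line 23, in fit
    r=minimize(f,x0,method="Nelder-Mead",options=dict(initial_simplex=sx,maxiter=400,xatol=1e-4,fatol=.1));return r.x,r.fun
    res = _min
[... 182 characters left out ...]
py", line 21, in <lambda>
    f=lambda p:sum(np.abs(hullmask(n,model(p))-m).sum() for n,m in masks.items())
               ~~~^^^^^^^^^^^^^^^^^^^^^^^^^^^^^^^^^^^^^^^^^^^^^^^^^^^^^^^^^^^^^^^
  File "h.py", line 21, in <genexpr>
    f=lambda p:sum(np.abs(hullmask(n,model(p))-m).sum() for n,m in masks.items())
                          ~~~~~~~~^^^^^^^^^^^^
  File "h.py", line 18, in hullmask
    h=cv2.convexHull(((proj(n,X)+.5)*S).astype(np.int32));cv2.fillConvexPoly(m,h,1)
                       ~~~~^^^^^
  File "h.py", line 5, in proj
    c=camera_info(n);p=(np.asarray(X)@c["R"].T+c["t"])@np.array(c["intrinsics"]).T;return p[:,:2]/p[:,2:]
ValueError: time passes only in moves, steps and waits
```

```bash
sed -i 's/^from rig import camera_info/from rig import camera_info as _ci\nimport functools\ncamera_info=functools.lru_cache(None)(_ci)/' h.py
cat >> h.py <<'E'
def roi(im,u0,v0,u1,v1):
    m=np.zeros(im.shape[:2],np.uint8);m[v0:v1,u0:u1]=clay(im)[v0:v1,u0:u1]
    m=cv2.morphologyEx(m,cv2.MORPH_OPEN,np.ones((2,2)))
    c,_=cv2.findContours(m,cv2.RETR_EXTERNAL,cv2.CHAIN_APPROX_NONE);o=np.zeros_like(m)
    cv2.drawContours(o,[max(c,key=cv2.contourArea)],-1,1,-1);return o.astype(np.float32)
E
python3 - <<'E'
from h import *
A=cv2.imread("pics/scene0.png");B=cv2.imread("pics/top0.png")
ms={"scene":roi(A,195,160,245,205),"top":roi(B,318,158,366,206)}
print([ (m.sum(),np.argwhere(m).min(0),np.argwhere(m).max(0)) for m in ms.values()])
x0=np.r_[ray("top",(344,187),.17),0]
def model(p):
    a=np.array([-.574*np.cos(p[3]),-.574*np.sin(p[3]),.819]);m=p[:3]
    return [np.vstack([circ(m,a,.034),circ(m-.022*a,a,.034)]),np.vstack([circ(m-.022*a,a,.046),circ(m-.046*a,a,.046)])]
best=None
for s in(ms,{"top":ms["top"]},{"scene":ms["scene"]}): 
  for y in(-.5,.5):
    p,f=fit(s,model,np.r_[x0[:3],y],[.02,.02,.02,.3]);print(list(s),p,f)
    if best is None:best=p
o=[]
for n,im,(u,v) in(("scene",A,(170,150)),("top",B,(290,140))):
    c=cv2.resize(im[v:v+95,u:u+95],None,fx=4,fy=4,interpolation=cv2.INTER_CUBIC);c=cv2.convertScaleAbs(c,alpha=1.6)
    for X in model(best):
        for h in(X[:60],X[60:]):cv2.polylines(c,[((proj(n,h)+.5-[u,v])*4).astype(np.int32)],1,(255,255,0),1)
    o.append(c)
cv2.imwrite("pics/fit0.png",np.hstack(o))
print("foot L,R,bottom",[ray("top",(290+(u-396)/4,140+v/4),.009).round(4) for u,v in((454,198),(707,195),(580,325))])
print("knob top",ray("top",(290+(704-396)/4,140+138/4),.107),"scene",[ray("scene",(170+u/3.6,150+v/3.6),.105).round(3) for u,v in((103,156),(246,217))])
print("pink foot",ray("top",(348,270),.009),"pink rim",ray("top",(364,265),.13),"twine",ray("top",(283,216),.059))
E
```

```text
[(np.float32(563.0), array([171, 208]), array([194, 239])), (np.float32(929.0), array([165, 326]), array([200, 361]))]
['scene', 'top'] [ 0.47496869 -0.19353171  0.16456293  0.20068742] 317.875
['scene', 'top'] [ 0.47989328 -0.20065776  0.16391384  0.66199811] 363.5625
['top'] [ 0.49523478 -0.21262742  0.08508282  0.46212453] 106.8125
['top'] [ 0.51323473 -0.21511468  0.11614238  2.00830664] 109.4375
['scene'] [ 0.40079362 -0.24074917  0.07230674 -0.04958173] 37.0
['scene'] [ 0.48065159 -0.18399775  0.17387948  0.25619946] 115.5
foot L,R,bottom [array([ 0.5044, -0.1005,  0.009 ]), array([ 0.5047, -0.2754,  0.009 ]), array([ 0.415 , -0.1846,  0.009 ])]
knob top [ 0.52194452 -0.25625092  0.107     ] scene [array([ 0.527, -0.251,  0.105]), array([ 0.528, -0.12 ,  0.105])]
pink foot [ 0.28281906 -0.21249743  0.009     ] pink rim [ 0.28953737 -0.23449879  0.13      ] twine [ 0.42350272 -0.03928413  0.059     ]
```

View pics/fit0.png

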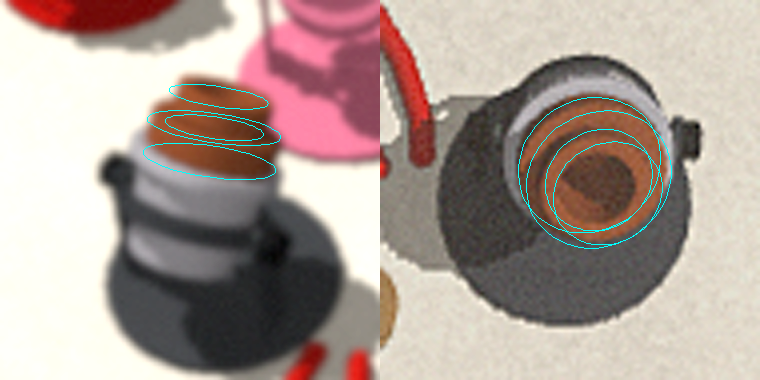

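The overlay is off because the scene mask came out too small, so I'll loosen the clay threshold and refit.

```bash
sed -i 's/return ((r>1.5\*g).*/return ((r>1.3*g)\&(r>1.5*b)\&(r>28)\&(g>1.0*b)).astype(np.uint8)/' h.py
cat >> h.py <<'E'
def stack(p):
    a=np.array([-.574*np.cos(p[3]),-.574*np.sin(p[3]),.819]);m=p[:3]
    return [np.vstack([circ(m,a,.034),circ(m-.022*a,a,.034)]),np.vstack([circ(m-.022*a,a,.046),circ(m-.046*a,a,.046)])]
E
python3 - <<'E'
from h import *
A=cv2.imread("pics/scene0.png");B=cv2.imread("pics/top0.png")
for nm,r,us,ut in(("a",.039,(365,290),(172,178)),("b",.05,(286,285),(240,148))):
    s={"scene":comp(A,us)[0],"top":comp(B,ut)[0]}
    g=lambda p:[np.vstack([circ(np.array([p[0],p[1],.014]),np.array([0,0,1.]),r),circ(np.array([p[0],p[1],.002]),np.array([0,0,1.]),r-.006)])]
    print(nm,*fit(s,g,ray("top",ut,.01)[:2],[.01,.01]),[m.sum() for m in s.values()])
ms={"scene":roi(A,195,160,245,205),"top":roi(B,318,158,366,206)}
print([ (m.sum(),np.argwhere(m).min(0),np.argwhere(m).max(0)) for m in ms.values()])
x0=np.r_[ray("top",(344,187),.17),0]
best=(0,1e9)
for s in(ms,{"scene":ms["scene"]}):
  for y in(-.5,0,.5):
    p,f=fit(s,stack,np.r_[x0[:3],y],[.02,.02,.02,.3]);print(list(s),p.round(4),f)
    if s is ms and f<best[1]:best=(p,f)
o=[]
for n,im,(u,v) in(("scene",A,(170,150)),("top",B,(290,140))):
    c=cv2.resize(im[v:v+95,u:u+95],None,fx=4,fy=4,interpolation=cv2.INTER_CUBIC);c=cv2.convertScaleAbs(c,alpha=1.6)
    mm=cv2.resize(ms[n][v:v+95,u:u+95],None,fx=4,fy=4,interpolation=0).astype(np.uint8)
    cs,_=cv2.findContours(mm,0,1);cv2.drawContours(c,cs,-1,(0,255,0),1)
    for X in stack(best[0]):
        for h in(X[:60],X[60:]):cv2.polylines(c,[((proj(n,h)+.5-[u,v])*4).astype(np.int32)],1,(255,255,0),1)
    o.append(c)
cv2.imwrite("pics/fit1.png",np.hstack(o))
# knobs: triangulate right-in-top knob
def rd(n,uv):
    c=camera_info(n);d=c["R"].T@np.linalg.inv(c["intrinsics"])@[*uv,1];return -c["R"].T@c["t"],d/np.linalg.norm(d)
o1,d1=rd("scene",(170+103/3.6,150+156/3.6));o2,d2=rd("top",(290+(704-396)/4,140+138/4))
t=np.linalg.lstsq(np.c_[d1,-d2],o2-o1,rcond=None)[0];print("knob",o1+d1*t[0],o2+d2*t[1])
E
```

```text
a [0.54055909 0.26356268] 95.375 [np.float32(568.0), np.float32(583.0)]
b [0.62316944 0.07587825] 124.25 [np.float32(928.0), np.float32(929.0)]
[(np.float32(606.0), array([171, 208]), array([195, 240])), (np.float32(1067.0), array([165, 326]), array([200, 362]))]
['scene', 'top'] [ 0.4746 -0.1917  0.166   0.1177] 171.0625
['scene', 'top'] [ 0.4747 -0.1917  0.1658  0.129 ] 170.3125
['scene', 'top'] [ 0.4794 -0.201   0.1649  0.644 ] 234.3125
['scene'] [ 0.4638 -0.1943  0.1546  0.1069] 60.75
['scene'] [ 0.477  -0.1847  0.171   0.167 ] 77.8125
['scene'] [ 0.4728 -0.1879  0.1655  0.0951] 72.625
knob [ 0.52267194 -0.25547579  0.09874563] [ 0.52373465 -0.25770649  0.09942545]
```

View pics/fit1.png

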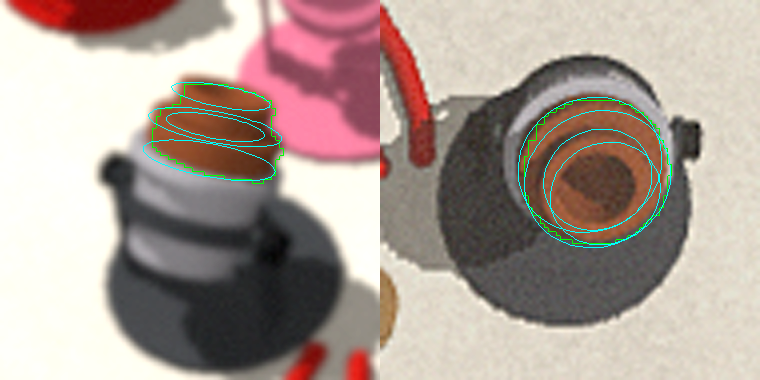

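```bash
python3 - <<'E'
from h import *
A=cv2.imread("pics/scene0.png");B=cv2.imread("pics/top0.png")
o=[]
K1=np.array([.523,-.2563,.099])
for n,im,(u,v) in(("scene",A,(190,160)),("top",B,(302,150))):
    w=75;S=5
    c=cv2.resize(im[v:v+w,u:u+w],None,fx=S,fy=S,interpolation=cv2.INTER_CUBIC);c=cv2.convertScaleAbs(c,alpha=1.9,beta=10)
    for y,col in((0,(255,255,0)),(.12,(0,255,0)),(.25,(255,0,255))):
        for L in(.136,):
            e=np.array([-np.sin(y),np.cos(y),0])
            q=((proj(n,[K1,K1+L*e])+.5-[u,v])*S).astype(int)
            for k in q:cv2.circle(c,tuple(map(int,k)),3,col,-1)
    P=circ(np.array([.5045,-.187,.009]),np.array([0,0,1.]),.088)
    cv2.polylines(c,[((proj(n,P)+.5-[u,v])*S).astype(np.int32)],1,(0,0,255),1)
    o.append(c)
cv2.imwrite("pics/knob.png",np.hstack(o))
E
```

```text
(no output)
```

View pics/knob.png

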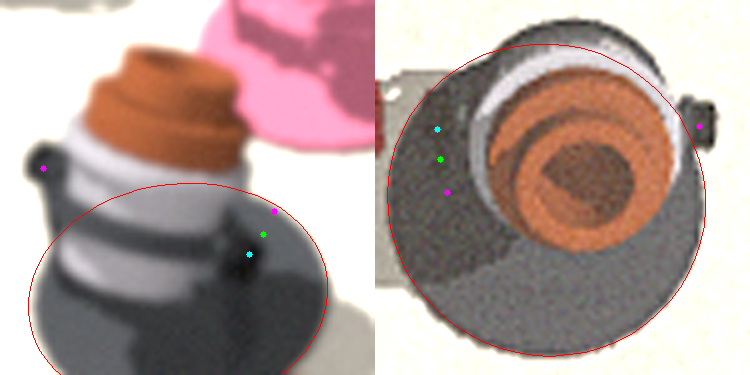

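```bash
python3 - <<'E'
from h import *
from scipy.optimize import least_squares
def feats(p,views):
    s,m=stack(p);a=np.array([-.574*np.cos(p[3]),-.574*np.sin(p[3]),.819]);bo=circ(p[:3],a,.023);r=[]
    for n in views:
        S=proj(n,s);M=proj(n,m);b=proj(n,bo)
        if n=="top": r+=[M[:,0].min(),M[:,0].max(),M[:,1].min(),S[:60,0].max(),S[:,1].max(),b[:,0].min(),b[:,0].max(),b[:,1].min(),b[:,1].max()]
        else: r+=[M[:,0].min(),M[:,0].max(),S[:,0].min(),S[:,0].max(),S[:,1].min(),M[:,1].max()]
    return np.array(r)
top=np.array([302+(487-375)/5,302+(672-375)/5,150+67/5,302+(663-375)/5,150+250/5,302+(541-375)/5,302+(635-375)/5,150+141/5,150+226/5])-.4
sc=np.array([190+83/5,190+250/5,190+121/5,190+243/5,160+45/5,160+173/5])-.4
for v,t in((["top","scene"],np.r_[top,sc]),(["top"],top),(["scene"],sc)):
    for fix in(None,0.,.1,.2):
        f=(lambda p:feats(p,v)-t) if fix is None else (lambda p:feats(np.r_[p[:3],fix],v)-t)
        r=least_squares(f,[.475,-.19,.166,.1][:4 if fix is None else 3],x_scale=.01,diff_step=1e-3);print(v,fix,r.x.round(4),round(r.cost,2),r.fun.round(1) if fix is None else "")
E
```

```text
['top', 'scene'] None [ 0.4758 -0.1868  0.1731  0.0317] 4.09 [-0.8  0.4 -0.4 -1.   0.1 -0.1  0.   0.4  0.8 -0.6  0.9 -2.  -0.1 -0.2
  0. ]
['top', 'scene'] 0.0 [ 0.4758 -0.1864  0.1732] 4.16 
['top', 'scene'] 0.1 [ 0.4759 -0.1875  0.1729] 4.43 
['top', 'scene'] 0.2 [ 0.4762 -0.1885  0.1726] 6.13 
['top'] None [ 0.4808 -0.1906  0.153   0.0378] 0.92 [-0.2  0.4 -0.3 -0.9 -0.4  0.5  0.2  0.2  0.4]
['top'] 0.0 [ 0.4804 -0.1899  0.1548] 0.97 
['top'] 0.1 [ 0.4813 -0.1915  0.1505] 1.05 
['top'] 0.2 [ 0.4819 -0.1927  0.1479] 1.82 
['scene'] None [ 0.4299 -0.2186  0.1153 -0.1238] 0.42 [ 0.6  0.1 -0.6 -0.1 -0.2  0.2]
['scene'] 0.0 [ 0.4416 -0.2111  0.1298] 0.84 
['scene'] 0.1 [ 0.4522 -0.2043  0.143 ] 1.82 
['scene'] 0.2 [ 0.4638 -0.1969  0.1571] 3.32
```

```bash
cat >> h.py <<'E'
from scipy.spatial.transform import Rotation as Ro
import json
YAW=.04;AX=np.array([-.574*np.cos(YAW),-.574*np.sin(YAW),.819]);AX/=np.linalg.norm(AX)
YS=np.array([-np.sin(YAW),np.cos(YAW),0]);MOUTH=np.array([.4755,-.188,.169])
def frame(x,z):return np.c_[x,np.cross(z,x),z]
RS=frame(YS,-AX)                      # small pot: jaws along stand y
RM=frame(np.cross(YS,AX),-AX)         # medium: jaws uphill
def now():
    from rig import get_obs
    o=get_obs();return o,np.array(o["position"]),Ro.from_quat(np.roll(o["tool_rot"],-1)).as_matrix()
def plan(p,R,legs,fing):
    """legs: list of (target p, target R, n)"""
    p=p.copy();R=R.copy();rows=[]
    for tp,tR,n in legs:
        for k in range(n,0,-1):
            d=(R.T@(tp-p)/k).round(4);w=(np.degrees(Ro.from_matrix(R.T@tR).as_rotvec())/k).round(1)
            p=p+R@d;R=R@Ro.from_rotvec(np.radians(w)).as_matrix();rows.append([d.tolist(),w.tolist(),fing])
    m=max(np.abs([r[0] for r in rows]).max()/.0625,np.abs([r[1] for r in rows]).max()/10.7);print("max",m)
    for i in range(0,len(rows),5):print(json.dumps(rows[i:i+5]))
    return p,R
E
python3 - <<'E'
from h import *
o,p,R=now()
up=np.array([.33,.25,.30])
plan(p,R,[(up,R,7),(MOUTH+.09*AX,RS,11)],.087)
E
```

```text
max 0.6576
[[[-0.041, 0.0343, -0.0111], [0.0, 0.0, 0.0], 0.087], [[-0.041, 0.0343, -0.0112], [0.0, 0.0, 0.0], 0.087], [[-0.041, 0.0342, -0.0111], [0.0, 0.0, 0.0], 0.087], [[-0.041, 0.0343, -0.0112], [0.0, 0.0, 0.0], 0.087], [[-0.041, 0.0342, -0.0111], [0.0, 0.0, 0.0], 0.087]]
[[[-0.041, 0.0343, -0.0112], [0.0, 0.0, 0.0], 0.087], [[-0.0411, 0.0342, -0.0111], [0.0, 0.0, 0.0], 0.087], [[-0.0356, 0.0202, 0.0053], [-3.2, 0.6, -1.7], 0.087], [[-0.0362, 0.0188, 0.006], [-3.1, 0.6, -1.7], 0.087], [[-0.0368, 0.0173, 0.0066], [-3.2, 0.6, -1.7], 0.087]]
[[[-0.0374, 0.0159, 0.0071], [-3.1, 0.5, -1.8], 0.087], [[-0.0379, 0.0143, 0.0076], [-3.2, 0.6, -1.7], 0.087], [[-0.0384, 0.0127, 0.0079], [-3.1, 0.5, -1.8], 0.087], [[-0.0389, 0.0111, 0.0082], [-3.2, 0.6, -1.7], 0.087], [[-0.0393, 0.0094, 0.0084], [-3.1, 0.5, -1.8], 0.087]]
[[[-0.0396, 0.0077, 0.0085], [-3.2, 0.6, -1.7], 0.087], [[-0.0399, 0.0061, 0.0085], [-3.1, 0.5, -1.8], 0.087], [[-0.0401, 0.0044, 0.0085], [-3.2, 0.6, -1.7], 0.087]]
```

Call:
move_arm([
  [[-0.041, 0.034, -0.011], [0, 0, 0], 0.087],
  [[-0.041, 0.034, -0.011], [0, 0, 0], 0.087],
  [[-0.041, 0.034, -0.011], [0, 0, 0], 0.087],
  [[-0.041, 0.034, -0.011], [0, 0, 0], 0.087],
  [[-0.041, 0.034, -0.011], [0, 0, 0], 0.087],
])

```text
time: 0.72
position: [0.2884, 0.3479, 0.2775]
tool_rot: [0.0, 0.806, 0.592, -0.0]
wrist_force: [0.8, -0.1, 0.1]
finger_gap: 0.0872
```

Call:
move_arm([
  [[-0.041, 0.034, -0.011], [0, 0, 0], 0.087],
  [[-0.041, 0.034, -0.011], [0, 0, 0], 0.087],
  [[-0.036, 0.02, 0.005], [-3.2, 0.6, -1.7], 0.087],
  [[-0.036, 0.019, 0.006], [-3.2, 0.6, -1.7], 0.087],
  [[-0.037, 0.017, 0.007], [-3.2, 0.6, -1.7], 0.087],
])

```text
time: 1.35
position: [0.3538, 0.1295, 0.2832]
tool_rot: [0.059, 0.776, 0.625, 0.063]
wrist_force: [0.9, -0.7, -0.4]
finger_gap: 0.087
```

Call:
move_arm([
  [[-0.037, 0.016, 0.007], [-3.2, 0.6, -1.7], 0.087],
  [[-0.038, 0.014, 0.008], [-3.2, 0.6, -1.7], 0.087],
  [[-0.038, 0.013, 0.008], [-3.2, 0.6, -1.7], 0.087],
  [[-0.039, 0.011, 0.008], [-3.2, 0.6, -1.7], 0.087],
  [[-0.039, 0.009, 0.008], [-3.2, 0.6, -1.7], 0.087],
])

```text
time: 1.98
position: [0.3959, -0.0696, 0.2571]
tool_rot: [0.155, 0.71, 0.667, 0.165]
wrist_force: [0.0, -0.0, -1.2]
finger_gap: 0.087
```

Call:
move_arm([
  [[-0.04, 0.008, 0.008], [-3.2, 0.6, -1.7], 0.087],
  [[-0.04, 0.006, 0.008], [-3.2, 0.6, -1.7], 0.087],
  [[-0.04, 0.004, 0.008], [-3.0, 0.5, -1.7], 0.087],
  [[0, 0, 0], [0, 0, 0], 0.087],
])

```text
time: 2.48
position: [0.4258, -0.1819, 0.2449]
tool_rot: [0.206, 0.67, 0.68, 0.216]
wrist_force: [-0.5, 0.4, -0.3]
finger_gap: 0.0871
```

```bash
python3 - <<'E'
from h import *
o,p,R=now();print(o["time"],p,o["qpos"].round(2),o["wrist_force"].round(2),o["finger_gap"],"depth/off",(R.T@(MOUTH-p)).round(4))
plan(p,R,[(MOUTH+.03*AX,RS,3),(MOUTH-.0185*AX,RS,4)],.087)
E
```

```text
2.475 [ 0.42576025 -0.1818502   0.24494708] [-0.95 -0.66  2.34  0.54  1.16 -2.68] [-0.52  0.38 -0.27] 0.08709395362737783 depth/off [-0.0077 -0.0024  0.0906]
max 0.3232
[[[-0.0026, -0.0009, 0.0202], [-0.1, 0.1, -0.5], 0.087], [[-0.0026, -0.0009, 0.0202], [-0.1, 0.1, -0.4], 0.087], [[-0.0027, -0.001, 0.0202], [-0.1, 0.1, -0.5], 0.087], [[0.0, 0.0, 0.0121], [0.0, 0.0, 0.0], 0.087], [[0.0, 0.0, 0.0121], [0.0, 0.0, 0.0], 0.087]]
[[[0.0, 0.0, 0.0122], [0.0, 0.0, 0.0], 0.087], [[0.0, 0.0, 0.0121], [0.0, 0.0, 0.0], 0.087]]
```

q6 sits at its limit, so I'll turn the tool half a turn about z, which gives the same grasp.

Call:
move_arm([
  [[0, 0, 0], [0, 0, 10.6], 0.087],
  [[0, 0, 0], [0, 0, 10.6], 0.087],
  [[0, 0, 0], [0, 0, 10.6], 0.087],
  [[0, 0, 0], [0, 0, 10.6], 0.087],
  [[0, 0, 0], [0, 0, 10.6], 0.087],
])

```text
time: 3.1
position: [0.4265, -0.179, 0.2462]
tool_rot: [0.088, 0.902, 0.311, 0.286]
wrist_force: [-0.3, -0.5, 0.6]
finger_gap: 0.0867
```

Call:
move_arm([
  [[0, 0, 0], [0, 0, 10.6], 0.087],
  [[0, 0, 0], [0, 0, 10.6], 0.087],
  [[0, 0, 0], [0, 0, 10.6], 0.087],
  [[0, 0, 0], [0, 0, 10.6], 0.087],
  [[0, 0, 0], [0, 0, 10.6], 0.087],
])

```text
time: 3.72
position: [0.4265, -0.1789, 0.2462]
tool_rot: [-0.049, 0.946, -0.125, 0.295]
wrist_force: [-0.6, 1.1, 1.3]
finger_gap: 0.087
```

Call:
move_arm([
  [[0, 0, 0], [0, 0, 10.6], 0.087],
  [[0, 0, 0], [0, 0, 10.6], 0.087],
  [[0, 0, 0], [0, 0, 10.6], 0.087],
  [[0, 0, 0], [0, 0, 10.6], 0.087],
  [[0, 0, 0], [0, 0, 10.6], 0.087],
])

```text
time: 4.35
position: [0.4265, -0.1789, 0.2462]
tool_rot: [-0.175, 0.791, -0.534, 0.242]
wrist_force: [0.5, 0.4, 0.3]
finger_gap: 0.0867
```

Call:
move_arm([
  [[0, 0, 0], [0, 0, 10.6], 0.087],
  [[0, 0, 0], [0, 0, 9.6], 0.087],
  [[0, 0, 0], [0, 0, 0], 0.087],
])

```text
time: 4.72
position: [0.4265, -0.1792, 0.2463]
tool_rot: [-0.214, 0.688, -0.662, 0.209]
wrist_force: [-0.2, -0.1, -0.0]
finger_gap: 0.0874
```

```bash
sed -i 's/^RS=.*/RS=frame(-YS,-AX)/' h.py; python3 - <<'E'
from h import *
o,p,R=now();print(o["time"],p,o["qpos"].round(2),o["wrist_force"].round(2),o["finger_gap"],"depth/off",(R.T@(MOUTH-p)).round(4))
plan(p,R,[(MOUTH+.03*AX,RS,4),(MOUTH-.0185*AX,RS,5)],.087)
E
```

```text
4.725 [ 0.42654281 -0.1791712   0.24626589] [-0.94 -0.67  2.34  0.54  1.16  0.45] [-0.21 -0.15 -0.01] 0.08736058238518721 depth/off [0.0103 0.0042 0.0912]
max 0.2448
[[[0.0026, 0.0011, 0.0153], [0.1, -0.1, -0.0], 0.087], [[0.0027, 0.0011, 0.0153], [0.0, -0.1, -0.0], 0.087], [[0.0027, 0.0011, 0.0153], [0.1, -0.0, -0.0], 0.087], [[0.0026, 0.0011, 0.0153], [0.0, -0.1, -0.0], 0.087], [[0.0, 0.0, 0.0097], [0.0, 0.0, -0.0], 0.087]]
[[[0.0, 0.0, 0.0097], [0.0, 0.0, -0.0], 0.087], [[0.0, 0.0, 0.0097], [0.0, 0.0, -0.0], 0.087], [[0.0, 0.0, 0.0097], [0.0, 0.0, -0.0], 0.087], [[0.0, 0.0, 0.0097], [0.0, 0.0, -0.0], 0.087]]
```

Call:
move_arm([
  [[0.0026, 0.001, 0.0155], [0, 0, 0], 0.087],
  [[0.0026, 0.001, 0.0155], [0, 0, 0], 0.087],
  [[0.0026, 0.001, 0.0155], [0, 0, 0], 0.087],
  [[0.0026, 0.001, 0.0155], [0, 0, 0], 0.087],
])

```text
time: 5.22
position: [0.4593, -0.1891, 0.1927]
tool_rot: [-0.214, 0.688, -0.661, 0.209]
wrist_force: [0.4, -0.9, 0.9]
finger_gap: 0.0868
```

Call:
move_arm([
  [[0, 0, 0.01], [0, 0, 0], 0.087],
  [[0, 0, 0.01], [0, 0, 0], 0.087],
  [[0, 0, 0.008], [0, 0, 0], 0.087],
  [[0, 0, 0.006], [0, 0, 0], 0.087],
  [[0, 0, 0], [0, 0, 0], 0.087],
])

```text
time: 5.85
position: [0.4784, -0.1889, 0.1648]
tool_rot: [-0.214, 0.686, -0.663, 0.208]
wrist_force: [-1.0, -0.9, -0.3]
finger_gap: 0.087
```

```bash
python3 - <<'E'
from h import *
from rig import camera
o,p,R=now();print(o["time"],p,o["wrist_force"].round(2),"depth/off",(R.T@(MOUTH-p)).round(4))
a=cv2.resize(camera("scene")[140:220,180:275],None,fx=4,fy=4,interpolation=2);b=cv2.resize(camera("top")[130:210,290:385],None,fx=4,fy=4,interpolation=2)
cv2.imwrite("pics/g1.png",cv2.convertScaleAbs(np.hstack([a,b]),alpha=1.8))
E
```

```text
5.85 [ 0.47839748 -0.18888094  0.1647525 ] [-0.96 -0.87 -0.34] depth/off [-0.001  -0.0001 -0.0051]
```

View pics/g1.png

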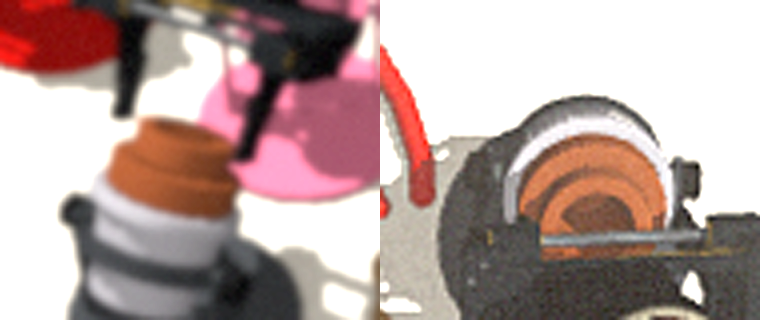

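Call:
move_arm([
  [[-0.001, 0, 0.004], [0, 0, 0], 0.087],
  [[0, 0, 0.004], [0, 0, 0], 0.087],
  [[0, 0, 0.004], [0, 0, 0], 0.087],
  [[0, 0, 0], [0, 0, 0], 0.087],
])

```text
time: 6.45
position: [0.4852, -0.1878, 0.1549]
tool_rot: [-0.214, 0.686, -0.663, 0.208]
wrist_force: [-0.6, -0.7, -0.7]
finger_gap: 0.0872
```

```bash
python3 - <<'E'
from h import *
o,p,R=now();print(o["time"],p,o["wrist_force"].round(2),"depth/off",(R.T@(MOUTH-p)).round(4))
print(proj("scene",[p,MOUTH,MOUTH-.022*AX]),"tips seen",180+np.array([120,240])/4,140+np.array([115,155])/4)
E
```

```text
6.45 [ 0.48522891 -0.18777667  0.15493478] [-0.62 -0.75 -0.74] depth/off [-0.0001 -0.     -0.0171]
[[224.26991373 179.15333201]
 [225.68037178 173.27365117]
 [223.91242194 180.85965975]] tips seen [210. 240.] [168.75 178.75]
```

Call:
move_arm([
  [[0, 0, 0], [0, 0, 0], 0.06],
  [[0, 0, 0], [0, 0, 0], 0.06],
  [[0, 0, 0], [0, 0, 0], 0.06],
])

```text
time: 6.82
position: [0.485, -0.186, 0.1551]
tool_rot: [-0.216, 0.686, -0.663, 0.207]
wrist_force: [-4.8, 7.2, 5.7]
finger_gap: 0.0668
```

Call:
move_arm([
  [[-0.002, 0, 0], [0, 0, 8], 0.06],
  [[0, 0, 0], [0, 0, 8], 0.06],
  [[0, 0, -0.001], [0, 0, -10.6], 0.06],
  [[0, 0, -0.001], [0, 0, -10.6], 0.06],
  [[0, 0, -0.001], [0, 0, -10.6], 0.06],
])

```text
time: 7.45
position: [0.4833, -0.186, 0.1576]
tool_rot: [-0.183, 0.772, -0.561, 0.237]
wrist_force: [2.0, -1.3, -1.3]
finger_gap: 0.0673
```

Call:
move_arm([
  [[0, 0, -0.001], [0, 0, 10.6], 0.06],
  [[0, 0, -0.001], [0, 0, 10.6], 0.06],
  [[0, 0, -0.001], [0, 0, 10.6], 0.06],
])

```text
time: 7.82
position: [0.4818, -0.1853, 0.1602]
tool_rot: [0.242, -0.585, 0.754, -0.176]
wrist_force: [2.7, 3.2, -0.1]
finger_gap: 0.0667
```

```bash
cat > st.py <<'E'
from h import *
o,p,R=now();print(o["time"],p.round(4),"F axis,x,y",[round(float(v@o["wrist_force"]),1) for v in(AX,RS[:,0],RS[:,1])],"T",(R.T@o["ft_torque"]).round(2),"rel mouth in RS",(RS.T@(MOUTH-p)).round(4),"rot",np.degrees(Ro.from_matrix(RS.T@R).as_rotvec()).round(1),o["finger_gap"].round(4),o["qpos"].round(2))
E
python3 st.py
```

```text
Traceback (most recent call last):
  File "st.py", line 2, in <module>
    o,p,R=now();print(o["time"],p.round(4),"F axis,x,y",[round(float(v@o["wrist_force"]),1) for v in(AX,RS[:,0],RS[:,1])],"T",(R.T@o["ft_torque"]).round(2),"rel mouth in RS",(RS.T@(MOUTH-p)).round(4),"rot",np.degrees(Ro.from_matrix(RS.T@R).as_rotvec()).round(1),o["finger_gap"].round(4),o["qpos"].round(2))
                                                                                                                                                                                                                                                                      ^^^^^^^^^^^^^^^^^^^^^
AttributeError: 'float' object has no attribute 'round'
```

Call:
move_arm([
  [[0, 0, -0.001], [0, 0, -10.6], 0.06],
  [[0, 0, -0.001], [0, 0, -10.6], 0.06],
  [[0, 0, -0.001], [0, 0, -10.6], 0.06],
  [[0, 0, -0.001], [0, 0, 10.6], 0.06],
  [[0, 0, -0.001], [0, 0, 10.6], 0.06],
])

```text
time: 8.45
position: [0.4788, -0.1856, 0.1642]
tool_rot: [0.225, -0.652, 0.697, -0.197]
wrist_force: [1.4, 2.1, -1.0]
finger_gap: 0.0673
```

Call:
move_arm([
  [[0, 0, -0.001], [0, 0, 10.6], 0.06],
  [[0, 0, -0.001], [0, 0, -10.6], 0.06],
  [[0, 0, -0.001], [0, 0, -10.6], 0.06],
  [[0, 0, -0.001], [0, 0, -10.6], 0.06],
])

```text
time: 8.95
position: [0.4764, -0.186, 0.1673]
tool_rot: [-0.183, 0.772, -0.561, 0.236]
wrist_force: [0.9, -0.6, -1.7]
finger_gap: 0.0673
```

```bash
sed -i 's/o\["finger_gap"\].round(4)/round(o["finger_gap"],4)/' st.py
python3 st.py; python3 - <<'E'
from h import *
from rig import camera
a=cv2.resize(camera("scene")[140:220,180:275],None,fx=4,fy=4,interpolation=2);b=cv2.resize(camera("top")[130:210,290:385],None,fx=4,fy=4,interpolation=2)
cv2.imwrite("pics/g2.png",cv2.convertScaleAbs(np.hstack([a,b]),alpha=1.8))
E
```

```text
8.95 [ 0.4764 -0.186   0.1673] F axis,x,y [-1.9, 0.6, 0.2] T [-0.58 -0.07  0.13] rel mouth in RS [ 0.002  -0.0002 -0.0019] rot [ -0.3   0.3 -15.8] 0.0673 [-0.83 -0.41  2.34  0.6   0.88  0.12]
```

View pics/g2.png

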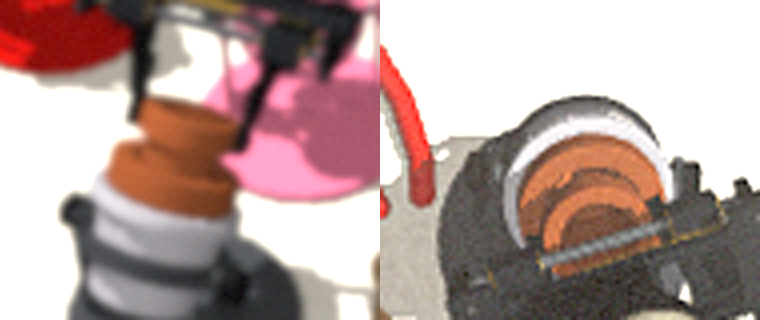

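The small pot has come up about 15 mm, and the medium pot and stand haven't moved. I'll carry on twisting and drawing.

Call:
move_arm([
  [[0, 0, -0.001], [0, 0, 10.6], 0.06],
  [[0, 0, -0.001], [0, 0, 10.6], 0.06],
  [[0, 0, -0.0015], [0, 0, 10.6], 0.06],
  [[0, 0, -0.0015], [0, 0, -10.6], 0.06],
  [[0, 0, -0.0015], [0, 0, -10.6], 0.06],
])

```text
time: 9.68
position: [0.4727, -0.1856, 0.1725]
tool_rot: [-0.205, 0.716, -0.631, 0.218]
wrist_force: [0.2, 1.4, -1.7]
finger_gap: 0.0673
```

Call:
move_arm([
  [[0, 0, -0.0015], [0, 0, -10.6], 0.06],
  [[0, 0, -0.0015], [0, 0, 10.6], 0.06],
  [[0, 0, -0.0015], [0, 0, 10.6], 0.06],
  [[0, 0, -0.0015], [0, 0, 10.6], 0.06],
  [[0, 0, -0.0015], [0, 0, -10.6], 0.06],
])

```text
time: 10.3
position: [0.4685, -0.1858, 0.1788]
tool_rot: [0.225, -0.652, 0.697, -0.197]
wrist_force: [-0.1, 0.3, -1.0]
finger_gap: 0.067
```

Call:
move_arm([
  [[0, 0, -0.0015], [0, 0, -10.6], 0.06],
  [[0, 0, -0.0015], [0, 0, -10.6], 0.06],
  [[0, 0, -0.002], [0, 0, 10.6], 0.06],
  [[0, 0, -0.002], [0, 0, 5.3], 0.06],
  [[0, 0, -0.003], [0, 0, 0], 0.06],
])

```text
time: 10.92
position: [0.4627, -0.1865, 0.1871]
tool_rot: [-0.215, 0.685, -0.665, 0.208]
wrist_force: [0.4, 0.3, -1.4]
finger_gap: 0.0672
```

```bash
python3 st.py
```

```text
10.925 [ 0.4627 -0.1865  0.1871] F axis,x,y [-1.4, -0.2, 0.4] T [-0.65  0.03 -0.03] rel mouth in RS [ 0.002  -0.0001  0.0221] rot [-0.2  0.3  0.5] 0.0672 [-0.87 -0.48  2.34  0.58  0.95  0.41]
```

```bash
python3 - <<'E'
from h import *
o,p,R=now()
RV=frame(-YS,np.array([0,0,-1.]))
SA=np.array([.5406,.2636,0])
plan(p,R,[(p+.05*AX,R,4),(np.array([.44,-.12,.27]),Ro.from_matrix(R@Ro.from_rotvec(.3*Ro.from_matrix(R.T@RV).as_rotvec()).as_matrix()).as_matrix(),3),(SA+[0,0,.17],RV,10),(SA+[0,0,.09],RV,3)],.06)
E
```

```text
max 0.608
[[[0.0001, 0.0001, -0.0125], [0.0, 0.0, 0.0], 0.06], [[0.0001, 0.0, -0.0125], [0.0, 0.0, 0.0], 0.06], [[0.0, 0.0001, -0.0125], [0.0, 0.0, 0.0], 0.06], [[0.0001, 0.0, -0.0125], [0.0, 0.0, 0.0], 0.06], [[-0.0225, -0.0102, -0.01], [-3.5, -0.0, -0.1], 0.06]]
[[[-0.0225, -0.0096, -0.0105], [-3.5, -0.0, -0.0], 0.06], [[-0.0224, -0.0089, -0.0111], [-3.4, -0.0, -0.1], 0.06], [[-0.038, -0.0062, 0.0137], [-2.4, -0.0, -0.0], 0.06], [[-0.038, -0.0067, 0.0135], [-2.4, -0.0, -0.0], 0.06], [[-0.038, -0.0073, 0.0132], [-2.4, -0.0, -0.1], 0.06]]
[[[-0.038, -0.0079, 0.0128], [-2.5, -0.0, -0.0], 0.06], [[-0.038, -0.0085, 0.0125], [-2.4, -0.0, -0.1], 0.06], [[-0.038, -0.0091, 0.0121], [-2.5, -0.0, -0.0], 0.06], [[-0.038, -0.0096, 0.0117], [-2.4, -0.0, -0.1], 0.06], [[-0.038, -0.0101, 0.0113], [-2.5, -0.0, -0.0], 0.06]]
[[[-0.038, -0.0106, 0.0109], [-2.4, -0.1, -0.1], 0.06], [[-0.038, -0.0111, 0.0105], [-2.5, -0.0, -0.0], 0.06], [[-0.0, -0.0, 0.0267], [0.0, -0.0, -0.0], 0.06], [[-0.0, -0.0, 0.0267], [0.0, -0.0, -0.0], 0.06], [[-0.0001, -0.0, 0.0266], [0.0, -0.0, -0.0], 0.06]]
```

Call:
move_arm([
  [[0, 0, -0.0125], [0, 0, 0], 0.06],
  [[0, 0, -0.0125], [0, 0, 0], 0.06],
  [[0, 0, -0.0125], [0, 0, 0], 0.06],
  [[0, 0, -0.0125], [0, 0, 0], 0.06],
  [[-0.0225, -0.0102, -0.01], [-3.5, 0, 0], 0.06],
])

```text
time: 11.55
position: [0.4346, -0.1664, 0.2426]
tool_rot: [-0.192, 0.69, -0.672, 0.188]
wrist_force: [0.6, -0.1, -2.0]
finger_gap: 0.0671
```

Call:
move_arm([
  [[-0.0225, -0.0096, -0.0105], [-3.5, 0, 0], 0.06],
  [[-0.0225, -0.009, -0.011], [-3.5, 0, 0], 0.06],
  [[-0.038, -0.006, 0.0137], [-2.4, 0, 0], 0.06],
  [[-0.038, -0.0067, 0.0135], [-2.4, 0, 0], 0.06],
  [[-0.038, -0.0073, 0.0132], [-2.4, 0, 0], 0.06],
])

```text
time: 12.18
position: [0.4707, -0.0038, 0.2413]
tool_rot: [-0.107, 0.71, -0.688, 0.105]
wrist_force: [1.0, 0.4, -1.8]
finger_gap: 0.0669
```

Call:
move_arm([
  [[-0.038, -0.008, 0.013], [-2.4, 0, 0], 0.06],
  [[-0.038, -0.0085, 0.0125], [-2.4, 0, 0], 0.06],
  [[-0.038, -0.009, 0.012], [-2.5, 0, 0], 0.06],
  [[-0.038, -0.0096, 0.0117], [-2.4, 0, 0], 0.06],
  [[-0.038, -0.01, 0.0113], [-2.4, 0, 0], 0.06],
])

```text
time: 12.8
position: [0.5221, 0.1879, 0.1913]
tool_rot: [-0.031, 0.717, -0.695, 0.031]
wrist_force: [0.5, -0.0, -0.9]
finger_gap: 0.0672
```

Call:
move_arm([
  [[-0.038, -0.0106, 0.011], [-2.4, 0, 0], 0.06],
  [[-0.038, -0.011, 0.0105], [-2.4, 0, 0], 0.06],
  [[0, 0, 0.02], [0, 0, 0], 0.06],
  [[0, 0, 0.02], [0, 0, 0], 0.06],
  [[0, 0, 0.01], [0, 0, 0], 0.06],
])

```text
time: 13.42
position: [0.5411, 0.262, 0.1184]
tool_rot: [0.0, 0.718, -0.696, 0.001]
wrist_force: [0.5, -1.2, -1.2]
finger_gap: 0.0672
```

```bash
python3 - <<'E'
from h import *
from rig import camera
o,p,R=now();print(o["time"],p,R.round(3),o["finger_gap"],o["wrist_force"].round(1),o["qpos"].round(2))
A=camera("scene");B=camera("top");cv2.imwrite("pics/s2.png",A);cv2.imwrite("pics/t2.png",B)
a=cv2.resize(A[220:315,310:405],None,fx=4,fy=4,interpolation=2);b=cv2.resize(B[120:215,125:220],None,fx=4,fy=4,interpolation=2)
cv2.imwrite("pics/g3.png",cv2.convertScaleAbs(np.hstack([a,b]),alpha=1.8))
RV=frame(-YS,np.array([0,0,-1.]));plan(p,R,[(np.array([.5406,.2636,.09]),RV,3)],.06)
E
```

```text
13.425 [0.54111867 0.26202578 0.11843754] [[ 0.03  -1.     0.002]
 [-1.    -0.03  -0.002]
 [ 0.002 -0.001 -1.   ]] 0.0672205988145304 [ 0.5 -1.2 -1.2] [ 0.32  0.26  1.69 -0.    1.2   1.86]
max 0.152
[[[-0.0005, 0.0002, 0.0095], [-0.0, -0.0, -0.2], 0.06], [[-0.0006, 0.0002, 0.0095], [-0.0, -0.1, -0.2], 0.06], [[-0.0005, 0.0001, 0.0094], [-0.1, -0.0, -0.2], 0.06]]
```

View pics/g3.png

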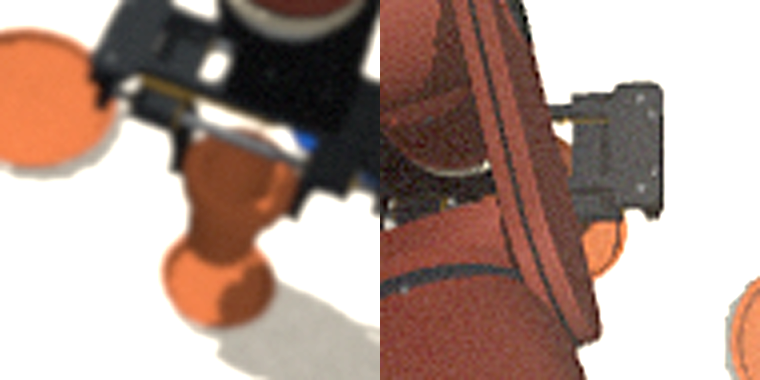

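```bash
python3 - <<'E'
from h import *
o,p,R=now()
q=lambda X:((proj("scene",X)-[310,220])*4).round(0)
z=np.array([0,0,-1.])
for nm,d,r in(("mouth",-.017,.034),("bandlow",.005,.034),("foot",.061,.0215)):
    c=q(circ(p+z*d,z,r));print(nm,q([p+z*d])[0],"u",c[:,0].min(),c[:,0].max(),"v",c[:,1].min(),c[:,1].max())
E
```

```text
mouth [240. 169.] u 183.0 296.0 v 123.0 217.0
bandlow [235. 190.] u 179.0 291.0 v 144.0 237.0
foot [222. 240.] u 188.0 256.0 v 211.0 269.0
```

The pot hangs upright, with its foot edges as predicted. I'll lower it now.

Call:
move_arm([
  [[-0.0005, 0, 0.015], [0, 0, 0], 0.06],
  [[-0.0005, 0, 0.015], [0, 0, 0], 0.06],
  [[-0.0005, 0, 0.01], [0, 0, 0], 0.06],
  [[0, 0, 0.004], [0, 0, 0], 0.06],
  [[0, 0, 0], [0, 0, 0], 0.06],
])

```text
time: 14.15
position: [0.5424, 0.265, 0.0758]
tool_rot: [-0.001, 0.718, -0.696, 0.002]
wrist_force: [1.0, -0.3, -1.7]
finger_gap: 0.0672
```

Call:
move_arm([
  [[0, 0, 0.002], [0, 0, 0], 0.06],
  [[0, 0, 0.0015], [0, 0, 0], 0.06],
  [[0, 0, 0], [0, 0, 0], 0.06],
])

```text
time: 14.52
position: [0.5425, 0.265, 0.0727]
tool_rot: [-0.001, 0.718, -0.696, 0.002]
wrist_force: [-0.2, -0.5, -1.1]
finger_gap: 0.0672
```

Call:
move_arm([
  [[0.0014, 0.002, 0.0015], [0, 0, 0], 0.06],
  [[0, 0, 0.0015], [0, 0, 0], 0.06],
  [[0, 0, 0.001], [0, 0, 0], 0.06],
  [[0, 0, 0], [0, 0, 0], 0.06],
])

```text
time: 15.02
position: [0.5405, 0.2635, 0.0686]
tool_rot: [-0.001, 0.718, -0.696, 0.002]
wrist_force: [-1.1, -0.2, -1.1]
finger_gap: 0.0672
```

Call:
move_arm([
  [[0, 0, 0.001], [0, 0, 0], 0.06],
  [[0, 0, 0.001], [0, 0, 0], 0.06],
  [[0, 0, 0], [0, 0, 0], 0.06],
])

```text
time: 15.4
position: [0.5405, 0.2635, 0.0666]
tool_rot: [-0.001, 0.718, -0.696, 0.002]
wrist_force: [0.4, -0.1, -1.5]
finger_gap: 0.0674
```

Call:
move_arm([
  [[0, 0, 0.001], [0, 0, 0], 0.06],
  [[0, 0, 0.001], [0, 0, 0], 0.06],
  [[0, 0, 0], [0, 0, 0], 0.06],
])

```text
time: 15.78
position: [0.5405, 0.2635, 0.0646]
tool_rot: [-0.001, 0.718, -0.696, 0.002]
wrist_force: [0.6, 0.3, -1.1]
finger_gap: 0.067
```

Call:
move_arm([
  [[0, 0, 0.001], [0, 0, 0], 0.06],
  [[0, 0, 0], [0, 0, 0], 0.06],
])

```text
time: 16.02
position: [0.541, 0.2636, 0.0643]
tool_rot: [-0.001, 0.718, -0.696, 0.002]
wrist_force: [-0.3, -0.9, 3.3]
finger_gap: 0.067
```

Contact is at TCP z ≈ 0.0643, against a predicted 0.066. I'll release and lift off.

Call:
move_arm([
  [[0, 0, 0], [0, 0, 0], 0.087],
  [[0, 0, 0], [0, 0, 0], 0.087],
  [[0, 0, 0], [0, 0, 0], 0.087],
  [[0, 0, -0.01], [0, 0, 0], 0.087],
  [[0, 0, -0.02], [0, 0, 0], 0.087],
])

```text
time: 16.65
position: [0.5399, 0.2633, 0.0939]
tool_rot: [-0.0, 0.718, -0.696, 0.001]
wrist_force: [-0.2, 0.0, 0.0]
finger_gap: 0.087
```

Call:
move_arm([
  [[0, 0, -0.04], [0, 0, 0], 0.087],
  [[0, 0, -0.05], [0, 0, 0], 0.087],
  [[0.04, 0.01, -0.03], [0, 0, -10.6], 0.06],
  [[0, 0, -0.02], [0, 0, -10.6], 0.05],
])

```text
time: 17.15
position: [0.532, 0.2219, 0.238]
tool_rot: [-0.002, 0.835, -0.55, 0.004]
wrist_force: [0.0, 0.3, -0.6]
finger_gap: 0.0742
```

```bash
cat >> h.py <<'E'
MM=MOUTH-(.022+.0017)*AX   # medium mouth
E
python3 - <<'E'
from h import *
o,p,R=now();print(o["time"],p,R.round(3),o["finger_gap"],o["wrist_force"].round(1),o["qpos"].round(2))
U=RM[:,0];print("uphill",U)
plan(p,R,[(np.array([.40,-.05,.30]),RM,13),(MM+.0385*U+.07*AX,RM,4)],.042)
E
```

```text
17.15 [0.53196029 0.22188162 0.23799437] [[ 0.395 -0.919  0.008]
 [-0.919 -0.395 -0.   ]
 [ 0.004 -0.008 -1.   ]] 0.07419612653396684 [ 0.   0.3 -0.6] [ 0.26  0.09  1.65 -0.    1.4   1.43]
uphill [0.81824793 0.03274738 0.57393199]
max 0.5648
[[[0.0152, 0.0175, -0.0048], [1.6, 2.3, -5.1], 0.042], [[0.0138, 0.0187, -0.0048], [1.6, 2.3, -5.1], 0.042], [[0.0123, 0.0197, -0.0048], [1.6, 2.3, -5.1], 0.042], [[0.0107, 0.0206, -0.0049], [1.6, 2.3, -5.2], 0.042], [[0.009, 0.0214, -0.0051], [1.6, 2.3, -5.1], 0.042]]
[[[0.0072, 0.022, -0.0054], [1.6, 2.3, -5.2], 0.042], [[0.0055, 0.0224, -0.0057], [1.6, 2.3, -5.1], 0.042], [[0.0037, 0.0226, -0.0062], [1.6, 2.3, -5.2], 0.042], [[0.0019, 0.0227, -0.0067], [1.6, 2.4, -5.2], 0.042], [[0.0001, 0.0226, -0.0073], [1.6, 2.3, -5.1], 0.042]]
[[[-0.0016, 0.0223, -0.0079], [1.6, 2.4, -5.2], 0.042], [[-0.0032, 0.0219, -0.0086], [1.6, 2.3, -5.1], 0.042], [[-0.0048, 0.0212, -0.0094], [1.6, 2.3, -5.2], 0.042], [[0.0051, 0.0353, 0.0252], [-0.0, 0.0, 0.0], 0.042], [[0.0052, 0.0352, 0.0253], [-0.0, 0.0, 0.0], 0.042]]
[[[0.0051, 0.0353, 0.0252], [-0.0, 0.0, 0.0], 0.042], [[0.0052, 0.0352, 0.0253], [-0.0, 0.0, 0.0], 0.042]]
```

```bash
python3 - <<'E'
from h import *
from rig import camera
A=np.mean([camera("scene") for _ in range(4)],0).astype(np.uint8);B=np.mean([camera("top") for _ in range(4)],0).astype(np.uint8)
cv2.imwrite("pics/s3.png",A);cv2.imwrite("pics/t3.png",B)
def cr(im,u,v,w,n=None):
    S=300/w;c=cv2.convertScaleAbs(cv2.resize(im[v:v+w,u:u+w],(300,300),interpolation=2),alpha=1.8)
    if n:
        for r in(.046,.031):cv2.polylines(c,[((proj(n,circ(MM,AX,r))+.5-[u,v])*S).astype(np.int32)],1,(255,255,0),1)
    return c
r1=np.hstack([cr(B,308,150,60),cr(B,308,150,60,"top")]);r2=np.hstack([cr(A,195,160,60,"scene"),cr(A,320,240,75)])
cv2.imwrite("pics/m1.png",np.vstack([r1,r2]))
E
```

```text
(no output)
```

View pics/m1.png

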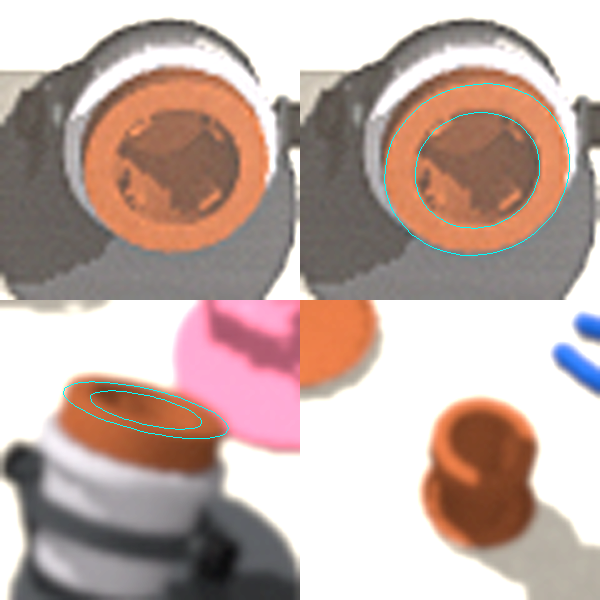

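The small pot stands upright in saucer a. The medium pot's mouth matches the prediction to about 1 px. Its ribs lie on the diagonals, so an uphill wall grip avoids them.

Call:
move_arm([
  [[0.0152, 0.0175, -0.005], [1.6, 2.3, -5.1], 0.042],
  [[0.0138, 0.0187, -0.005], [1.6, 2.3, -5.1], 0.042],
  [[0.0123, 0.0197, -0.005], [1.6, 2.3, -5.1], 0.042],
  [[0.0107, 0.0206, -0.005], [1.6, 2.3, -5.2], 0.042],
  [[0.009, 0.0214, -0.005], [1.6, 2.3, -5.1], 0.042],
])

```text
time: 18.18
position: [0.4795, 0.1187, 0.2576]
tool_rot: [-0.003, 0.929, -0.349, 0.123]
wrist_force: [-0.5, -0.0, 0.5]
finger_gap: 0.0418
```

Call:
move_arm([
  [[0.0072, 0.022, -0.0054], [1.6, 2.3, -5.2], 0.042],
  [[0.0055, 0.0224, -0.0057], [1.6, 2.3, -5.1], 0.042],
  [[0.0037, 0.0226, -0.006], [1.6, 2.3, -5.2], 0.042],
  [[0.0019, 0.0227, -0.0067], [1.6, 2.4, -5.2], 0.042],
  [[0, 0.0226, -0.0073], [1.6, 2.3, -5.1], 0.042],
])

```text
time: 18.8
position: [0.4283, 0.0147, 0.2817]
tool_rot: [-0.005, 0.964, -0.122, 0.237]
wrist_force: [-0.0, -0.5, 0.7]
finger_gap: 0.0419
```

Call:
move_arm([
  [[-0.0016, 0.0223, -0.008], [1.6, 2.4, -5.2], 0.042],
  [[-0.0032, 0.022, -0.0086], [1.6, 2.3, -5.1], 0.042],
  [[-0.0048, 0.021, -0.0094], [1.6, 2.3, -5.2], 0.042],
  [[0.005, 0.035, 0.025], [0, 0, 0], 0.042],
  [[0.005, 0.035, 0.025], [0, 0, 0], 0.042],
])

```text
time: 19.42
position: [0.4592, -0.1221, 0.2608]
tool_rot: [-0.007, 0.957, 0.017, 0.291]
wrist_force: [1.0, -0.8, 0.8]
finger_gap: 0.0417
```

```bash
sed -i 's/^MM=.*/MM=MOUTH-.0203*AX/' h.py; python3 - <<'E'
from h import *
o,p,R=now();print(o["time"],p,o["finger_gap"],o["qpos"].round(2));U=RM[:,0]
G=MM+.0385*U
plan(p,R,[(G+.04*AX,RM,4),(G-.019*AX,RM,6)],.042)
E
```

```text
19.425 [ 0.45915025 -0.12207742  0.26082648] 0.04171954047376696 [-0.72 -0.67  2.31  0.45  1.1  -0.88]
max 0.2672
[[[-0.0003, 0.0167, 0.0158], [-0.0, 0.3, -0.1], 0.042], [[-0.0004, 0.0166, 0.0158], [-0.0, 0.3, -0.1], 0.042], [[-0.0006, 0.0167, 0.0159], [-0.0, 0.3, -0.0], 0.042], [[-0.0006, 0.0166, 0.0158], [-0.1, 0.3, -0.1], 0.042], [[-0.0, -0.0, 0.0098], [0.0, 0.0, 0.0], 0.042]]
[[[-0.0, -0.0, 0.0098], [0.0, 0.0, 0.0], 0.042], [[-0.0, -0.0, 0.0098], [0.0, 0.0, 0.0], 0.042], [[-0.0, -0.0, 0.0099], [0.0, 0.0, 0.0], 0.042], [[-0.0, -0.0, 0.0098], [0.0, 0.0, 0.0], 0.042], [[-0.0, -0.0, 0.0099], [0.0, 0.0, 0.0], 0.042]]
```

Call:
move_arm([
  [[-0.0003, 0.0167, 0.0158], [0, 0.3, 0], 0.042],
  [[-0.0004, 0.0167, 0.0158], [0, 0.3, -0.1], 0.042],
  [[-0.0006, 0.0167, 0.0158], [0, 0.3, -0.1], 0.042],
  [[-0.0006, 0.0167, 0.0158], [0, 0.3, 0], 0.042],
  [[0, 0, 0], [0, 0, 0], 0.042],
])

```text
time: 20.05
position: [0.4947, -0.1854, 0.2053]
tool_rot: [-0.009, 0.954, 0.018, 0.299]
wrist_force: [-0.0, 0.1, 0.9]
finger_gap: 0.0419
```

```bash
cat > sm.py <<'E'
from h import *
o,p,R=now();U=RM[:,0];G=MM+.0385*U
print(round(o["time"],2),"F along AX,U,V",[round(float(v@o["wrist_force"]),1) for v in(AX,U,RM[:,1])],"T",np.round(R.T@o["ft_torque"],2),"to grasp axis(RM)",(RM.T@(G-p)).round(4),"pot axis dist",np.linalg.norm((RM.T@(MM-p))[:2]).round(4),"rot",np.degrees(Ro.from_matrix(RM.T@R).as_rotvec()).round(1),round(o["finger_gap"],4),o["qpos"].round(2))
E
python3 sm.py
```

```text
20.05 F along AX,U,V [0.8, 0.5, -0.1] T [-0.05 -0.42 -0.05] to grasp axis(RM) [0.0018 0.0018 0.0389] pot axis dist 0.0367 rot [ 0.3 -0.3  0.2] 0.0419 [-0.8  -0.41  2.26  0.56  0.94 -1.09]
```

Call:
move_arm([
  [[0.001, 0.001, 0.01], [0, 0, 0], 0.042],
  [[0.001, 0.001, 0.01], [0, 0, 0], 0.042],
  [[0, 0, 0.01], [0, 0, 0], 0.042],
  [[0, 0, 0.01], [0, 0, 0], 0.042],
])

```text
time: 20.55
position: [0.5205, -0.1862, 0.1755]
tool_rot: [-0.007, 0.954, 0.02, 0.3]
wrist_force: [0.1, 0.2, 0.3]
finger_gap: 0.0419
```

Call:
move_arm([
  [[0, 0, 0.006], [0, 0, 0], 0.042],
  [[0, 0, 0.006], [0, 0, 0], 0.042],
  [[0, 0, 0.004], [0, 0, 0], 0.042],
  [[0, 0, 0.002], [0, 0, 0], 0.042],
  [[0, 0, 0], [0, 0, 0], 0.042],
])

```text
time: 21.18
position: [0.5304, -0.1862, 0.1613]
tool_rot: [-0.007, 0.954, 0.02, 0.3]
wrist_force: [-0.2, -0.6, -0.2]
finger_gap: 0.0418
```

```bash
python3 sm.py
```

```text
21.18 F along AX,U,V [-0.0, -0.3, 0.6] T [-0.01 -0.4  -0.09] to grasp axis(RM) [-0.002  -0.0004 -0.0175] pot axis dist 0.0405 rot [ 0.2 -0.1 -0. ] 0.0418 [-0.73 -0.25  2.23  0.6   0.79 -1.12]
```

Call:
move_arm([
  [[-0.002, 0, 0.001], [0, 0, 0], 0.022],
  [[0, 0, 0], [0, 0, 0], 0.014],
  [[0, 0, 0], [0, 0, 0], 0.01],
  [[0, 0, 0], [0, 0, 0], 0.01],
])

```text
time: 21.68
position: [0.5304, -0.1863, 0.1606]
tool_rot: [-0.007, 0.953, 0.019, 0.302]
wrist_force: [4.8, 1.3, 0.7]
finger_gap: 0.0154
```

```bash
python3 sm.py
```

```text
21.68 F along AX,U,V [-2.2, 4.4, -1.1] T [0.16 0.32 0.36] to grasp axis(RM) [-0.0017 -0.0005 -0.018 ] pot axis dist 0.0402 rot [0.1 0.1 0. ] 0.0154 [-0.73 -0.25  2.24  0.61  0.79 -1.13]
```

Call:
move_arm([
  [[0.0006, 0.0054, 0], [0, 0, 8], 0.01],
  [[-0.0004, 0.0054, 0], [0, 0, 8], 0.01],
  [[-0.0007, -0.0071, -0.001], [0, 0, -10.6], 0.01],
  [[-0.0007, -0.0071, -0.001], [0, 0, -10.6], 0.01],
  [[-0.0007, -0.0071, -0.001], [0, 0, -10.6], 0.01],
])

```text
time: 22.3
position: [0.5271, -0.1754, 0.1619]
tool_rot: [0.035, 0.941, 0.153, 0.299]
wrist_force: [2.6, 0.6, -0.8]
finger_gap: 0.0151
```

```bash
python3 sm.py
```

```text
22.3 F along AX,U,V [-2.2, 1.7, -0.5] T [ 0.05 -0.01  0.37] to grasp axis(RM) [-0.      0.0105 -0.0154] pot axis dist 0.0399 rot [  0.2   0.  -16.1] 0.0151 [-0.72 -0.28  2.25  0.59  0.79 -1.38]
```

Call:
move_arm([
  [[-0.0007, 0.0071, -0.001], [0, 0, 10.6], 0.01],
  [[-0.0007, 0.0071, -0.001], [0, 0, 10.6], 0.01],
  [[-0.0007, 0.0071, -0.001], [0, 0, 10.6], 0.01],
  [[-0.0007, -0.0071, -0.001], [0, 0, -10.6], 0.01],
  [[-0.0007, -0.0071, -0.001], [0, 0, -10.6], 0.01],
])

```text
time: 22.92
position: [0.5254, -0.1822, 0.1664]
tool_rot: [0.006, 0.951, 0.065, 0.301]
wrist_force: [3.3, 2.2, -0.8]
finger_gap: 0.0157
```

Call:
move_arm([
  [[-0.0007, -0.0071, -0.001], [0, 0, -10.6], 0.01],
  [[-0.0007, 0.0071, -0.001], [0, 0, 10.6], 0.01],
  [[-0.0007, 0.0071, -0.001], [0, 0, 10.6], 0.01],
  [[-0.0007, 0.0071, -0.001], [0, 0, 10.6], 0.01],
])

```text
time: 23.42
position: [0.5227, -0.1965, 0.1692]
tool_rot: [-0.051, 0.947, -0.116, 0.297]
wrist_force: [5.3, 3.1, -0.4]
finger_gap: 0.0149
```

```bash
python3 sm.py; python3 - <<'E'
from h import *
from rig import camera
A=camera("scene");cv2.imwrite("pics/s4.png",A)
A0=cv2.imread("pics/s3.png").astype(int)
# stand motion check: foot region shift between before and now
a=cv2.cvtColor(A[195:245,190:262],6).astype(np.float32);b=cv2.cvtColor(A0.astype(np.uint8)[195:245,190:262],6).astype(np.float32)
print("foot shift px",cv2.phaseCorrelate(b,a),"mean diff",np.abs(a-b).mean())
E
```

```text
23.43 F along AX,U,V [-3.5, 4.2, -2.9] T [ 0.7   0.41 -0.1 ] to grasp axis(RM) [ 0.     -0.0104 -0.0064] pot axis dist 0.0399 rot [ 0.2 -0.  16.3] 0.0149 [-0.77 -0.27  2.23  0.6   0.83 -0.86]
foot shift px ((-0.04259666243427773, -0.003809509751480533), 0.883289271261957) mean diff 3.1377778
```

Call:
move_arm([
  [[-0.0002, -0.0071, -0.001], [0, 0, -10.6], 0.01],
  [[-0.0004, -0.0071, -0.001], [0, 0, -10.6], 0.01],
  [[-0.0007, -0.0071, -0.001], [0, 0, -10.6], 0.01],
  [[-0.0007, 0.0071, -0.001], [0, 0, 10.6], 0.01],
  [[-0.0007, 0.0071, -0.001], [0, 0, 10.6], 0.01],
])

```text
time: 24.1
position: [0.5206, -0.1895, 0.1737]
tool_rot: [-0.023, 0.953, -0.027, 0.3]
wrist_force: [2.4, 2.7, -1.7]
finger_gap: 0.0149
```

Call:
move_arm([
  [[-0.0007, 0.0071, -0.001], [0, 0, 10.6], 0.01],
  [[-0.0007, -0.0071, -0.001], [0, 0, -10.6], 0.01],
  [[-0.0007, -0.0071, -0.001], [0, 0, -10.6], 0.01],
  [[-0.0007, -0.0071, -0.001], [0, 0, -10.6], 0.01],
])

```text
time: 24.6
position: [0.5162, -0.1753, 0.1756]
tool_rot: [0.034, 0.941, 0.154, 0.298]
wrist_force: [2.2, 2.5, -2.8]
finger_gap: 0.015
```

```bash
python3 sm.py
```

```text
24.6 F along AX,U,V [-3.6, 0.3, -2.4] T [ 0.38 -0.06  0.06] to grasp axis(RM) [0.001  0.0111 0.0021] pot axis dist 0.0391 rot [  0.3  -0.1 -16.2] 0.015 [-0.74 -0.33  2.26  0.58  0.84 -1.37]
```

Call:
move_arm([
  [[-0.0007, 0.0071, -0.0012], [0, 0, 10.6], 0.01],
  [[-0.0007, 0.0071, -0.0012], [0, 0, 10.6], 0.01],
  [[-0.0007, 0.0071, -0.0012], [0, 0, 10.6], 0.01],
  [[-0.0007, -0.0071, -0.0012], [0, 0, -10.6], 0.01],
  [[-0.0007, -0.0071, -0.0012], [0, 0, -10.6], 0.01],
])

```text
time: 25.22
position: [0.5136, -0.1822, 0.1807]
tool_rot: [0.006, 0.952, 0.066, 0.3]
wrist_force: [1.4, 2.0, -3.9]
finger_gap: 0.015
```

Call:
move_arm([
  [[-0.0007, -0.0071, -0.0012], [0, 0, -10.6], 0.01],
  [[-0.0007, 0.0071, -0.0012], [0, 0, 10.6], 0.01],
  [[-0.0007, 0.0071, -0.0012], [0, 0, 10.6], 0.01],
  [[-0.0007, 0.0071, -0.0012], [0, 0, 10.6], 0.01],
  [[-0.0007, -0.0071, -0.0015], [0, 0, -10.6], 0.01],
])

```text
time: 25.85
position: [0.5101, -0.1901, 0.1857]
tool_rot: [-0.023, 0.954, -0.025, 0.299]
wrist_force: [1.1, 4.2, -3.7]
finger_gap: 0.0153
```

Call:
move_arm([
  [[-0.0002, -0.0037, -0.002], [0, 0, -5.5], 0.01],
  [[0, 0, -0.003], [0, 0, 0], 0.01],
  [[0, 0, -0.003], [0, 0, 0], 0.01],
  [[0, 0, 0], [0, 0, 0], 0.01],
])

```text
time: 26.35
position: [0.5059, -0.1876, 0.1935]
tool_rot: [-0.007, 0.954, 0.02, 0.3]
wrist_force: [1.2, 0.8, -2.8]
finger_gap: 0.0152
```

```bash
python3 sm.py
```

```text
26.35 F along AX,U,V [-3.0, -0.6, -0.8] T [ 0.21 -0.61  0.03] to grasp axis(RM) [-0.0004 -0.0008  0.0229] pot axis dist 0.0389 rot [ 0.1 -0.1 -0.1] 0.0152 [-0.78 -0.36  2.25  0.57  0.89 -1.11]
```

```bash
python3 - <<'E'
from h import *
o,p,R=now()
print("bottle base/head",ray("top",(254,80),.02).round(3),ray("top",(245,50),.17).round(3),"scene head",ray("scene",(230,305),.17).round(3),ray("scene",(230,345),.02).round(3))
SB=np.array([.6232,.0756,0]);x=np.array([np.cos(-.5),np.sin(-.5),0]);RV=frame(x,np.array([0,0,-1.]))
T=SB+.0385*x
mid=Ro.from_matrix(R@Ro.from_rotvec(.3*Ro.from_matrix(R.T@RV).as_rotvec()).as_matrix()).as_matrix()
print(T)
plan(p,R,[(p+.05*AX,R,5),(np.array([.49,-.13,.28]),mid,4),(T+[0,0,.17],RV,8),(T+[0,0,.10],RV,4)],.01)
E
```

```text
bottle base/head [0.822 0.038 0.02 ] [0.837 0.054 0.17 ] scene head [0.815 0.039 0.17 ] [0.839 0.041 0.02 ]
[0.65698693 0.05714212 0.        ]
max 0.48
[[[-0.0, -0.0, -0.01], [0.0, 0.0, 0.0], 0.01], [[-0.0, -0.0, -0.01], [0.0, 0.0, 0.0], 0.01], [[-0.0, -0.0, -0.01], [0.0, 0.0, 0.0], 0.01], [[-0.0, -0.0001, -0.01], [0.0, 0.0, 0.0], 0.01], [[-0.0001, -0.0, -0.01], [0.0, 0.0, 0.0], 0.01]]
[[[0.0097, -0.0145, -0.0071], [-0.7, -2.6, 2.3], 0.01], [[0.0087, -0.0148, -0.0077], [-0.7, -2.5, 2.2], 0.01], [[0.0078, -0.0151, -0.0083], [-0.7, -2.6, 2.3], 0.01], [[0.0068, -0.0152, -0.0088], [-0.8, -2.5, 2.2], 0.01], [[0.0103, -0.0252, 0.0208], [-0.8, -3.0, 2.6], 0.01]]
[[[0.0102, -0.026, 0.0199], [-0.8, -3.0, 2.6], 0.01], [[0.01, -0.0267, 0.019], [-0.8, -3.0, 2.6], 0.01], [[0.0097, -0.0274, 0.0181], [-0.8, -3.0, 2.7], 0.01], [[0.0093, -0.0281, 0.0172], [-0.9, -3.0, 2.7], 0.01], [[0.0089, -0.0287, 0.0163], [-0.8, -2.9, 2.6], 0.01]]
[[[0.0083, -0.0294, 0.0154], [-0.9, -3.0, 2.7], 0.01], [[0.0078, -0.03, 0.0146], [-0.8, -2.9, 2.6], 0.01], [[-0.0, 0.0, 0.0175], [-0.0, -0.0, 0.0], 0.01], [[-0.0, 0.0, 0.0175], [-0.0, -0.0, 0.0], 0.01], [[-0.0, 0.0, 0.0175], [-0.0, -0.0, 0.0], 0.01]]
[[[-0.0001, 0.0001, 0.0175], [-0.0, -0.0, 0.0], 0.01]]
```

Call:
move_arm([
  [[0, 0, -0.01], [0, 0, 0], 0.01],
  [[0, 0, -0.01], [0, 0, 0], 0.01],
  [[0, 0, -0.01], [0, 0, 0], 0.01],
  [[0, 0, -0.01], [0, 0, 0], 0.01],
  [[0, 0, -0.01], [0, 0, 0], 0.01],
])

```text
time: 26.98
position: [0.477, -0.1888, 0.2352]
tool_rot: [-0.007, 0.954, 0.021, 0.3]
wrist_force: [-0.1, 1.0, -5.0]
finger_gap: 0.0152
```

Call:
move_arm([
  [[0.0097, -0.0145, -0.007], [-0.7, -2.6, 2.3], 0.01],
  [[0.0087, -0.0148, -0.0077], [-0.7, -2.5, 2.2], 0.01],
  [[0.0078, -0.015, -0.0083], [-0.7, -2.6, 2.3], 0.01],
  [[0.0068, -0.0152, -0.0088], [-0.8, -2.5, 2.2], 0.01],
  [[0.0103, -0.0252, 0.0208], [-0.8, -3.0, 2.6], 0.01],
])

```text
time: 27.6
position: [0.5124, -0.1074, 0.2698]
tool_rot: [-0.003, 0.978, -0.086, 0.189]
wrist_force: [0.8, -0.4, -3.8]
finger_gap: 0.0154
```

Call:
move_arm([
  [[0.0102, -0.026, 0.02], [-0.8, -3.0, 2.6], 0.01],
  [[0.01, -0.0267, 0.019], [-0.8, -3.0, 2.6], 0.01],
  [[0.0097, -0.0274, 0.018], [-0.8, -3.0, 2.7], 0.01],
  [[0.0093, -0.028, 0.017], [-0.9, -3.0, 2.7], 0.01],
  [[0.009, -0.0287, 0.0163], [-0.8, -2.9, 2.6], 0.01],
])

```text
time: 28.22
position: [0.6164, 0.0113, 0.1977]
tool_rot: [-0.002, 0.978, -0.203, 0.054]
wrist_force: [-0.2, -0.5, -4.2]
finger_gap: 0.0152
```

Call:
move_arm([
  [[0.0083, -0.0294, 0.0154], [-0.9, -3.0, 2.7], 0.01],
  [[0.0078, -0.03, 0.0146], [-0.8, -2.9, 2.6], 0.01],
  [[0, 0, 0.016], [0, 0, 0], 0.01],
  [[0, 0, 0.016], [0, 0, 0], 0.01],
  [[0, 0, 0], [0, 0, 0], 0.01],
])

```text
time: 28.85
position: [0.6553, 0.0565, 0.1361]
tool_rot: [0.001, 0.969, -0.247, -0.001]
wrist_force: [-0.3, -0.1, -4.4]
finger_gap: 0.0149
```

```bash
python3 - <<'E'
from h import *
from rig import camera
o,p,R=now();print(o["time"],p,R.round(3),o["finger_gap"],o["wrist_force"].round(1),o["qpos"].round(2))
SB=np.array([.6232,.0756,0]);x=np.array([np.cos(-.5),np.sin(-.5),0]);RV=frame(x,np.array([0,0,-1.]))
A=camera("scene");B=camera("top");cv2.imwrite("pics/s5.png",A);cv2.imwrite("pics/t5.png",B)
print("pot centre",p-.0385*R[:,0])
def ov(n,im,u,v,w):
    S=390/w;c=cv2.convertScaleAbs(cv2.resize(im[v:v+w,u:u+w],(390,390),interpolation=2),alpha=1.8)
    C=p-.0385*R[:,0];z=R[:,2]
    for d,r in((-.018,.046),(.006,.046),(.072,.0315)):cv2.polylines(c,[((proj(n,circ(C+d*z,z,r))+.5-[u,v])*S).astype(np.int32)],1,(255,255,0),1)
    cv2.polylines(c,[((proj(n,circ(SB+[0,0,.014],z,.05))+.5-[u,v])*S).astype(np.int32)],1,(255,0,255),1)
    return c
cv2.imwrite("pics/m2.png",np.hstack([ov("scene",A,235,210,100),ov("top",B,190,90,100)]))
plan(p,R,[([*(SB+.0385*x)[:2],.1],RV,3)],.01)
E
```

```text
28.85 [0.65525402 0.0564832  0.1360879 ] [[ 0.878 -0.479 -0.003]
 [-0.479 -0.878 -0.   ]
 [-0.002  0.002 -1.   ]] 0.014858280516672392 [-0.3 -0.1 -4.4] [-0.03  0.37  1.51 -0.    1.26  0.47]
pot centre [0.62146256 0.0749326  0.13617186]
max 0.1936
[[[0.0004, -0.0005, 0.012], [0.0, 0.0, 0.0], 0.01], [[0.0004, -0.0005, 0.012], [0.1, 0.1, 0.0], 0.01], [[0.0005, -0.0005, 0.0121], [0.0, 0.0, 0.0], 0.01]]
```

View pics/m2.png

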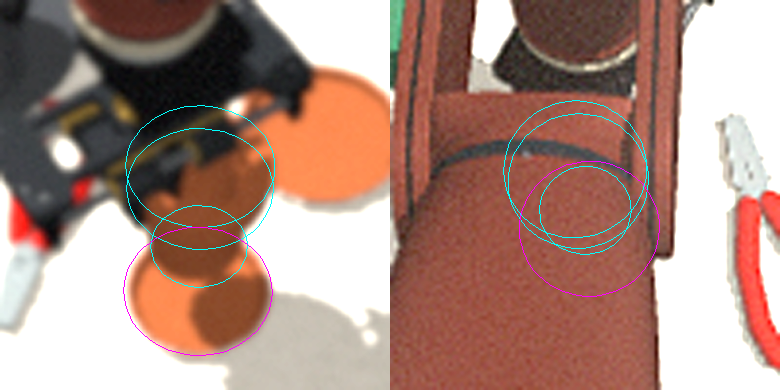

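Upright over saucer b (foot outline within about 2 px of the prediction). I'll lower it slowly and watch the force.

Call:
move_arm([
  [[0.001, -0.001, 0.016], [0, 0, 0], 0.01],
  [[0.0005, -0.0005, 0.014], [0, 0, 0], 0.01],
  [[0, 0, 0.01], [0, 0, 0], 0.01],
  [[0, 0, 0.006], [0, 0, 0], 0.01],
  [[0, 0, 0], [0, 0, 0], 0.01],
])

```text
time: 29.58
position: [0.6588, 0.0578, 0.0912]
tool_rot: [0.0, 0.969, -0.247, -0.0]
wrist_force: [-0.4, -0.5, -3.5]
finger_gap: 0.015
```

Call:
move_arm([
  [[0, 0, 0.003], [0, 0, 0], 0.01],
  [[0, 0, 0.002], [0, 0, 0], 0.01],
  [[0, 0, 0.001], [0, 0, 0], 0.01],
  [[0, 0, 0], [0, 0, 0], 0.01],
])

```text
time: 30.08
position: [0.6593, 0.0577, 0.0861]
tool_rot: [0.0, 0.969, -0.247, 0.001]
wrist_force: [-0.1, -0.1, -3.5]
finger_gap: 0.0153
```

Call:
move_arm([
  [[-0.002, 0.001, 0.002], [0, 0, 0], 0.01],
  [[0, 0, 0.002], [0, 0, 0], 0.01],
  [[0, 0, 0.001], [0, 0, 0], 0.01],
  [[0, 0, 0], [0, 0, 0], 0.01],
])

```text
time: 30.58
position: [0.657, 0.0578, 0.0809]
tool_rot: [0.0, 0.969, -0.247, 0.0]
wrist_force: [0.8, 0.0, -3.7]
finger_gap: 0.0148
```

Call:
move_arm([
  [[0, 0, 0.001], [0, 0, 0], 0.01],
  [[0, 0, 0.001], [0, 0, 0], 0.01],
  [[0, 0, 0.001], [0, 0, 0], 0.01],
  [[0, 0, 0], [0, 0, 0], 0.01],
])

```text
time: 31.08
position: [0.6571, 0.0578, 0.0781]
tool_rot: [0.0, 0.969, -0.247, 0.001]
wrist_force: [-0.7, 1.0, -4.0]
finger_gap: 0.0148
```

Call:
move_arm([
  [[0, 0, 0.001], [0, 0, 0], 0.01],
  [[0, 0, 0.001], [0, 0, 0], 0.01],
  [[0, 0, 0], [0, 0, 0], 0.01],
])

```text
time: 31.45
position: [0.658, 0.0574, 0.0773]
tool_rot: [0.0, 0.969, -0.247, 0.001]
wrist_force: [-0.0, -2.8, 4.9]
finger_gap: 0.0149
```

Call:
move_arm([
  [[0, 0, 0], [0, 0, 0], 0.02],
  [[0, 0, 0], [0, 0, 0], 0.03],
  [[0, 0, 0], [0, 0, 0], 0.038],
  [[0, 0, 0], [0, 0, 0], 0.038],
])

```text
time: 31.95
position: [0.6568, 0.058, 0.0757]
tool_rot: [0.0, 0.969, -0.247, 0.0]
wrist_force: [-0.1, -0.1, 0.2]
finger_gap: 0.0371
```

Call:
move_arm([
  [[0, 0, -0.01], [0, 0, 0], 0.038],
  [[0, 0, -0.02], [0, 0, 0], 0.038],
  [[0, 0, -0.04], [0, 0, 0], 0.038],
  [[0, 0, -0.05], [0, 0, 0], 0.038],
  [[0.02, 0, -0.04], [0, 0, 0], 0.038],
])

```text
time: 32.58
position: [0.6749, 0.049, 0.2409]
tool_rot: [-0.0, 0.969, -0.246, 0.002]
wrist_force: [0.6, -0.1, -0.2]
finger_gap: 0.038
```

Call:
move_arm([
  [[-0.05, 0.05, -0.04], [0, 0, 0], 0.038],
  [[-0.06, 0.02, 0], [0, 0, 0], 0.038],
  [[-0.06, 0, 0], [0, 0, 0], 0.038],
  [[-0.05, 0, 0], [0, 0, 0], 0.038],
  [[0, 0, 0], [0, 0, 0], 0.038],
])

```text
time: 33.2
position: [0.4624, 0.098, 0.2687]
tool_rot: [-0.0, 0.969, -0.246, 0.002]
wrist_force: [1.2, -0.6, -0.4]
finger_gap: 0.0382
```

```bash
python3 - <<'E'
from h import *
from rig import camera,get_obs
o=get_obs();print(o["time"],o["position"],o["wrist_force"].round(1))
A=camera("scene");B=camera("top");cv2.imwrite("pics/s6.png",A);cv2.imwrite("pics/t6.png",B)
z=np.array([0,0,1.])
def ov(n,im,u,v,w,h,S=2.):
    c=cv2.convertScaleAbs(cv2.resize(im[v:v+h,u:u+w],(int(w*S),int(h*S)),interpolation=2),alpha=1.8)
    for C,H,r in(((.5406,.2636),.083,.034),((.6232,.0756),.095,.046)):cv2.polylines(c,[((proj(n,circ(np.array([*C,H]),z,r))+.5-[u,v])*S).astype(np.int32)],1,(255,255,0),1)
    return c
cv2.imwrite("pics/end.png",np.vstack([ov("scene",A,180,150,260,170,2.3),ov("top",B,150,110,260,88,2.3)]))
E
```

```text
33.2 [0.46237968 0.09800996 0.26865832] [ 1.2 -0.6 -0.4]
```

View pics/end.png

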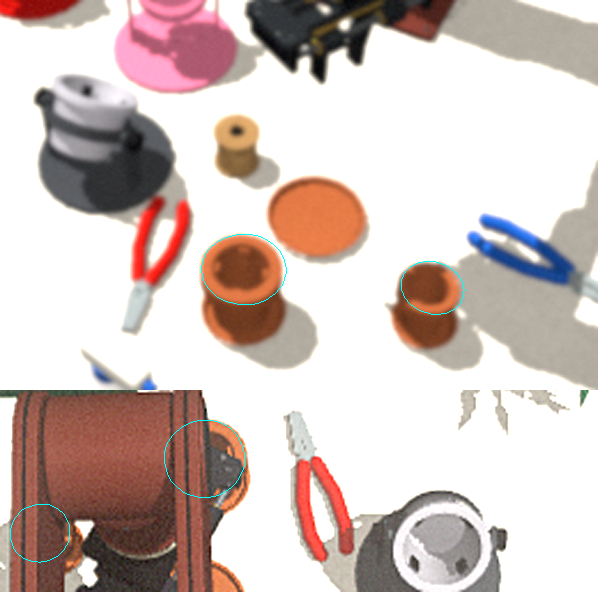

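Both pots stand upright in saucers b (245,270) and a (430,290), rims at the predicted heights. Saucer c is empty and the stand is in place. I'll do a numeric shift check, then hand in.

```bash
python3 - <<'E'
from h import *
from rig import ticket,get_obs
a=cv2.imread("pics/s3.png",0).astype(np.float32);b=cv2.imread("pics/s6.png",0).astype(np.float32)
for n,(u,v,w,h) in dict(stand_foot=(190,200,72,45),saucer_c=(292,222,50,44),red=(228,232,40,65),twine=(268,196,30,32)).items():
    print(n,np.round(cv2.phaseCorrelate(a[v:v+h,u:u+w],b[v:v+h,u:u+w])[0],2))
print(get_obs()["wrist_force"].round(1),ticket.finish_job())
E
```

```text
stand_foot [-0.24  0.56]
saucer_c [0.11 0.43]
red [-0.08 -0.01]
twine [ 0.03 -0.  ]
the job is handed in; nothing more can be done
[ 0.2 -0.5  1.2] None
```

The job is handed in at about 33 s of the 69 s allowed. The small pot stands upright on the smallest saucer, the medium pot stands upright on the middle-sized one, and the largest saucer is empty.

I worked each pot loose with ±16° turns while drawing it out about 1 mm per step. The pull was about 2 N for the small pot and 3.5 N for the medium one. I lowered each onto its saucer until I felt contact, then released it.

**Last checks:**
- **Pots:** In the final picture, the rim heights match those of seated pots. The small and medium rims sat about 1 px (roughly 3 mm) to the left of the predicted outlines. The top camera's view of both pots was partly blocked by the arm.
- **Stand:** Its image moved about 0.6 px (under 2 mm) between the pictures before and after the medium pot came out. Its surroundings also changed between those pictures, because the pot and its shadow were gone.
- **Other things:** The largest saucer's image shifted about 0.4 px. The red-handled pair of cutters and the twine stayed within 0.1 px. I did not measure the blue-handled pair; it lay clear in the picture.
- **Disagreement:** Just before lowering, the medium pot's foot appeared about 2 px off its predicted outline. Contact then came at the expected height (77.5 mm against 77 mm), so I treated it as blur in the picture.

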